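# Tip the flip-top tin over the stop bar to empty it into the catch pan

### The job

Holding the tin by its roller handle, slide it along the deck until you feel it bear against the stop bar, without ramming it. Then tip it over the bar under control, without letting it drop, until it lies on its side on the chute with its foot still hooked behind the bar, its lid hanging open and all five steel balls in the catch pan. Let go and leave the tin lying there, and do not disturb anything else on the table.

Things in the scene. Friction and masses are not known exactly. Their poses are not given: they have to be found in the camera images.
- stand: Fixed grey and bare-steel tipping stand. Origin on the table under the middle of the stop bar's tin-side face; x = tipping direction (level), y along the bar, z up. A level deck, top 100 mm above the table, 170 mm wide, runs from x = -270 mm to 0; then comes the stop bar (x 0 to 10 mm), then the chute, then the catch pan.
- chute (a point): Middle of the chute's lower end, on its surface; axes as the stand's. The chute, 170 mm wide, slopes down at 25 degrees below level from the stop bar's top edge, 105 mm long, between cheeks 24 mm high and 152 mm apart. Its lower end is open, over the pan.
- stop: The fixed stop bar: a dark steel strip across the end of the deck, 10 mm thick, 170 mm long, standing 18 mm above the deck. Origin at the middle of its top edge on the tin's side (the same point as stop_edge); axes as the stand's. Sliding the tin along the deck takes 3 to 7 N; what is felt beyond that is the bar.
- stop_edge (a point): The middle of the stop bar's top edge on the tin's side, 118 mm above the table: the edge the tin pivots on. Axes as the stand's.
- pan: Fixed open aluminium catch pan on the table below the chute, 250 x 200 mm (x, y), 55 mm high, walls and floor 4 mm. Origin at the centre of its underside; axes as the stand's.
- tin: Loose sheet-metal flip-top tin standing on the deck, 0.3 to 0.6 kg, plus 5 balls of 56 g inside. 100 mm deep (x), 110 wide (y), 90 high, walls and floor 4 mm. Origin: centre of its underside; x to its front (roughly the tipping direction), z up. Starts upright, its toe 20 to 70 mm short of the stop, turned up to 0.12 rad from the stand. Lying flat on the chute it has turned 115 degrees (2.0 rad).
- toe (a point): Front edge of the tin's toe, on its underside (tin x = 60 mm, z = 0): a flat strip 4 mm thick, as wide as the tin, that sticks out 10 mm from the foot of the front wall. It meets the stop bar, keeping the wall 10 mm from the bar while upright, and hooks behind the bar when the tin lies on the chute.
- handle (a point): Middle of the tin's roller handle: a black round bar, 12 mm diameter, 70 mm long, along the tin's y, that turns freely on its axis, so the tin can swing in a closed grip. At x = -92 mm, z = 70 mm in the tin's frame: 42 mm behind the rear wall (36 mm clear), 20 mm below the rim. An 8 mm rod carries each end (y = +-42 mm).
- lid (a joint): Thin steel lid on the tin (100 x 110 x 3 mm, 60 g), hinged loosely on the top edge of the front wall. 0 = shut, 1.57 = in line with the front wall, stopped at 1.6. No latch: it drops open by itself once the tin is tipped more than about 90 degrees and then forms a spout.
- ball1_center (a point): Centre of a plain steel ball, 24 mm in diameter, 56 g; number 1 of 5 alike, loose inside the shut tin.
- ball2_center (a point): Centre of a plain steel ball, 24 mm in diameter, 56 g; number 2 of 5 alike, loose inside the shut tin.
- ball3_center (a point): Centre of a plain steel ball, 24 mm in diameter, 56 g; number 3 of 5 alike, loose inside the shut tin.
- ball4_center (a point): Centre of a plain steel ball, 24 mm in diameter, 56 g; number 4 of 5 alike, loose inside the shut tin.
- ball5_center (a point): Centre of a plain steel ball, 24 mm in diameter, 56 g; number 5 of 5 alike, loose inside the shut tin.
- magnet: Red three-cornered welding magnet, 70 mm across, 16 mm high, lying by the far long side of the stand. Bystander; origin at its underside.
- latch: Small brass hinge latch, 45 x 30 x 28 mm, by the far long side of the deck. Bystander; origin at its underside.
- bolt: Hex bolt standing on its head, 22 mm wide, 40 mm high, close to the robot's side of the chute. Bystander; origin at its underside.
- spool: Spool of copper welding wire lying flat, 90 mm in diameter, 45 mm high. Bystander; origin at its underside.
- hammer: Hammer lying on the table to the right. Bystander; origin at its underside.
- brush: Brush lying on the table to the left. Bystander; origin at its underside.
- scrap_tin: Small open empty tin, 90 x 80 x 50 mm, no lid or handle, standing on the table. Bystander; origin at its underside.

How it is judged:
By the outcome, as a careful person would: the job done as asked, in the order asked, and still so for the second after the job is handed in, with the robot touching nothing.
It also fails if it takes over 59 s, if anything falls off the work surface, if the arm or the gripper's body presses on something with over 40 N, if the wrist force passes 120 N, or if a joint passes its speed limit or range.

### The arm

A 6-joint arm with a two-finger parallel gripper is mounted at the origin on the work surface. World frame = base frame: x ahead of the robot, y to its left, z up, the work surface at z = 0. Lengths are in m, angles in degrees, forces in N, time in s.
With the tool pointing down it reaches from about 0.35 to 0.925 m from the base axis. Payload 6.4 kg.
Tool frame: the origin (TCP) lies at the very end of the fingers, on their centre line; the grasp point (between the pads) lies 19 mm behind it; z points along the fingers, y is the direction in which the jaws open and shut (so a half turn about z gives the same grasp; the last joint's range is limited). The gripper opens to 85 mm and grips with 20 to 120 N. Pads are 22 mm wide; open, the fingers measure 114 mm over their backs; the gripper's body (76 mm by 85 mm) begins 54 mm behind the grasp point. The pads swing forward as they close: fully open they stand 13 mm farther back than shut.
Start: joints at [-86.809, 14.043, 89.255, -0, 76.702, -9.975], TCP at [0.148, -0.633, 0.208] pointing down, gripper open.
Joint ranges: [-179.41, 179.41], [-58.25, 129.5], [7.25, 145.43], [-54.29, 234.29], [11.92, 165.04], [-157.13, 157.13]. Speed limits (degrees/s): [147.25, 147.25, 180, 180, 180, 180].

### API

Orientations are given as a 3x3 rotation matrix whose columns are the frame's x, y, z axes.
In Python, from rig import read_state, grab_frame, bot, nets gives the robot as it stands.
- The arm moves only by the tool send_rows, never from a script. Its argument "plan" is a list of rows, each a list of 4 numbers: the shift along the tool's x, y, z in cm, then the turn about the tool's z in rad. A call has 1 to 5 rows; each row is the pose to reach, as a shift and turn from the pose measured when the call began, along the tool's axes at that moment; what a row does not reach only later rows make up. A row lasts 1/10 s, in which the tool goes at most 50 mm and 8.59 degrees, less where a joint would pass 70% of its speed; a pose out of reach is approached as far as the arm can. A call with a gripper value outside its range is refused whole. "claw" is the closure, from 0 (fully open) to 1 (shut), set as the call begins (left out, the last holds). The fingers move at their own pace and stop on an object; "grip_force" is the grip in N (left out, the last holds). Time passes only in rows, so rows that repeat a pose let the fingers close. It gives the time, the measured TCP pose, the force and the opening at its end, in the units of the state.
- read_state(): the state, without advancing time (a new reading comes with each control period).
- grab_frame(name): name is "scene" or "top" or "wrist"; returns a dict with "img" (480x640x3 uint8, red, green, blue), "vertical_fov" (degrees; the focal length in pixels is half the picture's height over the tangent of half this angle, whatever the lens; pixels are square), "cx", "cy" (the principal point, pixels), "view" (4x4, takes a point from world to camera coordinates). Camera axes: x right, y down, z forward; pixel columns grow to the right and rows downward; lengths in m; the calibration is good to about 2 mm. A picture is of the moment at which its call begins. There is no depth.
- bot.job_done(): hands the job in, once; it reports no verdict.
Trained networks look in a picture, given as the dict that the camera call returned (one of the last four; its "shot" number tells which), for a name from the list of things; names that differ only in an ending like _2 or _b are one class to them, and where a whole thing is asked for, a point or a joint stands for the part that bears it (a point fixed in the world has none). Each returns a list of dicts, best first, with "confidence" (0 to 1); they miss things now and then, are a little off and sometimes report something else, mostly with a low value. They report only what shows in the picture. A call takes as long as a camera call.
- nets.trace(name, picture): "mask" (480x640 bool, what is visible of it).
- nets.spot_point(name, picture): "point" ([x, y, z] in m, in world coordinates, good to about 4 mm: a listed point, or the origin of a listed thing).
The state is a dict: "t": time; "joint_positions": joint angles; "qd": joint speeds; "tau": joint torques, N m; "tool_pos": TCP position; "orientation": TCP orientation; "ft_force": force on the tool from outside, world axes, zero at the start; "moment": the same for the moment, N m; "finger_gap": finger opening in m.
Only numpy, scipy, OpenCV 4.12 (cv2) and the standard library are available. Lean on these libraries where they do the work, as an engineer would, in place of code of your own. Each camera call takes 0.05 s, during which the arm holds its last target.

## Working session

There is one attempt and no reset: what is moved stays moved. The work goes in short steps, Python scripts to look and compute and a tool call to move; the robot and the scene stay as the last step left them, time stands still between calls to the robot, and variables do not carry over. Pictures are saved under pics/ and viewed, and the job is handed in when it is done.

Besides the shell and the picture viewer there is one more tool, called after "Emit:" by a JSON object that holds its "api" and its "payload", one argument or row to a line. send_rows: Moves the arm, as the interface text tells. Its arguments: {"type":"object","properties":{"plan":{"type":"array","items":{"type":"array","items":{"type":"number"}}},"claw":{"type":"number"},"grip_force":{"type":"number"}},"required":["plan"]}

```bash
ls; mkdir -p pics
python3 - <<'E'
from rig import read_state, grab_frame, bot, nets
import cv2, numpy as np
np.set_printoptions(precision=4,suppress=True)
s=read_state()
for k,v in s.items(): print(k,np.array(v))
for n in ["scene","top"]:
    f=grab_frame(n); cv2.imwrite(f"pics/{n}0.png",f["img"][:,:,::-1])
    for o in ["stop_edge","stand","tin","toe","handle","chute","pan"]:
        r=nets.spot_point(o,f)
        print(n,o,[(np.array(q["point"]),round(q["confidence"],2)) for q in r[:2]])
print(read_state()["t"])
E
```

```text
pics
t 0.0
joint_positions [-86.8085  14.0858  89.3255   0.0005  76.7009  -9.9734]
qd [ 0.023   0.0518 -0.0459  0.1445 -0.0268  0.0162]
tau [ -0.     -42.9507 -32.6125  -0.0001   0.0054  -0.    ]
tool_pos [ 0.148  -0.6323  0.2068]
orientation [[ 0.9737  0.2278 -0.0001]
 [ 0.2278 -0.9737  0.002 ]
 [ 0.0003 -0.0019 -1.    ]]
ft_force [ 0.4417 -0.5945 -0.224 ]
moment [-0.01    0.0187 -0.0142]
finger_gap 0.0856136707229057
scene stop_edge [(array([0.5696, 0.0509, 0.1207]), 0.93), (array([ 0.6236, -0.4461,  0.0018]), 0.67)]
scene stand [(array([ 0.5681,  0.0559, -0.0001]), 0.9), (array([ 0.5676, -0.1339, -0.0032]), 0.67)]
scene tin [(array([0.5762, 0.157 , 0.1037]), 0.56)]
scene toe [(array([0.5793, 0.0984, 0.0985]), 0.68), (array([ 0.6214, -0.4412,  0.0011]), 0.36)]
scene handle [(array([0.5844, 0.2434, 0.1715]), 0.71)]
scene chute [(array([ 0.567 , -0.0417,  0.073 ]), 0.6)]
scene pan [(array([ 0.5674, -0.1335, -0.0028]), 0.93), (array([ 0.5679, -0.0433,  0.0758]), 0.35)]
top stop_edge [(array([0.5688, 0.0527, 0.1191]), 0.62), (array([ 0.5613, -0.1364, -0.0019]), 0.38)]
top stand [(array([0.5676, 0.0497, 0.001 ]), 0.93)]
top tin [(array([0.5832, 0.1563, 0.1044]), 0.57), (array([ 0.5651, -0.0412,  0.0737]), 0.53)]
top toe [(array([0.4444, 0.0244, 0.0004]), 0.7), (array([0.579 , 0.0927, 0.101 ]), 0.67)]
top handle [(array([0.5779, 0.2434, 0.174 ]), 0.93)]
top chute [(array([ 0.5675, -0.041 ,  0.0714]), 0.6)]
top pan [(array([ 0.5598, -0.1311, -0.0003]), 0.57)]
0.8
```

View pics/scene0.png

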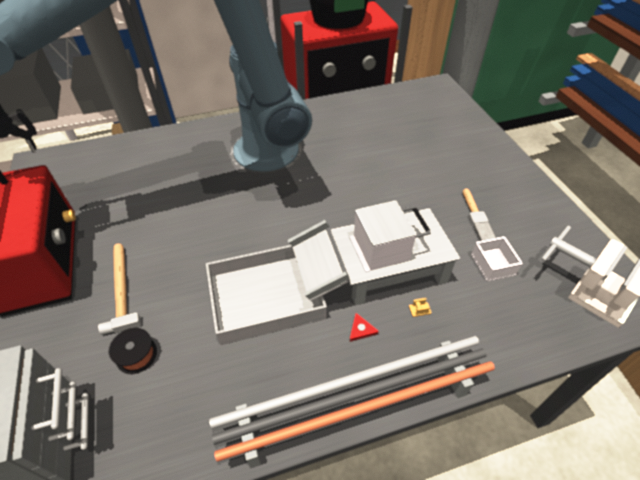

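View pics/top0.png

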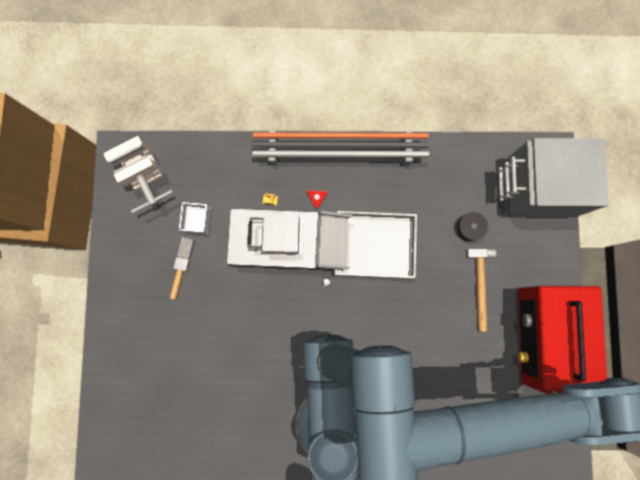

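```bash
cat > h.py <<'E'
import numpy as np, cv2
from rig import read_state, grab_frame, bot, nets
np.set_printoptions(precision=4,suppress=True)
def K(f):
    F=240/np.tan(np.radians(f["vertical_fov"]/2)); return F,f["cx"],f["cy"]
def proj(f,P):
    F,cx,cy=K(f); P=np.atleast_2d(P); V=np.array(f["view"])
    c=P@V[:3,:3].T+V[:3,3]; return np.c_[cx+F*c[:,0]/c[:,2],cy+F*c[:,1]/c[:,2]]
def unproj(f,uv,z):
    F,cx,cy=K(f); V=np.array(f["view"]); uv=np.atleast_2d(uv)
    d=np.c_[(uv[:,0]-cx)/F,(uv[:,1]-cy)/F,np.ones(len(uv))]@V[:3,:3]
    C=-V[:3,:3].T@V[:3,3]; return C+d*((z-C[2])/d[:,2])[:,None]
E
python3 - <<'E'
from h import *
import pickle
for n in ["top","scene"]:
    f=grab_frame(n); pickle.dump(f,open(f"{n}.pkl","wb"))
    V=np.array(f["view"]); print(n,"C",-V[:3,:3].T@V[:3,3],K(f))
    for o in ["stand","tin","pan"]:
        r=nets.trace(o,f)
        if r:
            m=r[0]["mask"].astype(np.uint8); c=max(cv2.findContours(m,0,2)[0],key=cv2.contourArea)
            rc=cv2.minAreaRect(c); print(n,o,r[0]["confidence"],m.sum(),rc, unproj(f,cv2.boxPoints(rc),0.1)[:,:2].tolist())
    print("tcp px",proj(f,read_state()["tool_pos"]))
    img=f["img"][:,:,::-1]
    b=(200,190,430,290) if n=="top" else (200,190,470,350)
    c=img[b[1]:b[3],b[0]:b[2]]; cv2.imwrite(f"pics/{n}z.png",cv2.resize(c,None,fx=800/c.shape[1],fy=800/c.shape[1],interpolation=cv2.INTER_CUBIC)[:600])
E
```

```text
top C [0.3736 0.0068 1.6595] (np.float64(513.0100418126273), 326.07058865203635, 238.997961839873)
top stand 0.71 9201 ((322.70166015625, 241.1685028076172), (187.79273986816406, 64.48969268798828), 3.012787342071533) [[0.4777023110308341, 0.32543863005063645], [0.6773165684151636, 0.3213853997094948], [0.6500042012611491, -0.2578507183307688], [0.4520643493296731, -0.24479397975143008]]
top tin 0.82 1801 ((275.5, 233.0), (40.0, 55.0), 90.0) [[0.6494933682180597, 0.2667322733209019], [0.6505725818500638, 0.0967549714682796], [0.5266171913226181, 0.09503625474521012], [0.525407046672979, 0.263342591074426]]
top pan 0.8 4384 ((376.0660400390625, 243.98114013671875), (79.70730590820312, 63.983028411865234), 2.4895529747009277) [[0.46260590180395605, -0.0026787004916927004], [0.6597362440556467, -0.010051921575391067], [0.6504622900984107, -0.25511967677273106], [0.453964337259196, -0.24396953252770898]]
tcp px [[564.6488 388.6943]]
scene C [ 1.1771 -0.1839  0.9187] (np.float64(443.8197747346171), 317.70598756810585, 242.40178526021063)
scene stand 0.68 15364 ((329.06005859375, 267.57998
[... 163 characters left out ...]
158477022983998, 0.30249179432499806], [0.7216946660708612, -0.2529604433544285]]
scene tin 0.61 3664 ((389.38995361328125, 233.54385375976562), (63.18534469604492, 79.61018371582031), 76.4295654296875) [[0.4396076937987192, 0.11127956867551772], [0.43845556277487785, 0.3297110837163616], [0.6382848548615865, 0.27016147268066903], [0.6329812744780868, 0.07776938153347782]]
scene pan 0.68 8098 ((263.0931396484375, 291.5459289550781), (84.781494140625, 114.22859954833984), 75.65067291259766) [[0.4938058301043531, -0.26820667098307166], [0.4899854687521822, 0.001517311966013013], [0.7233385209906913, -0.022573346894261825], [0.7166961022769478, -0.2559025650358474]]
tcp px [[ 20.1368 168.1075]]
```

View pics/topz.png

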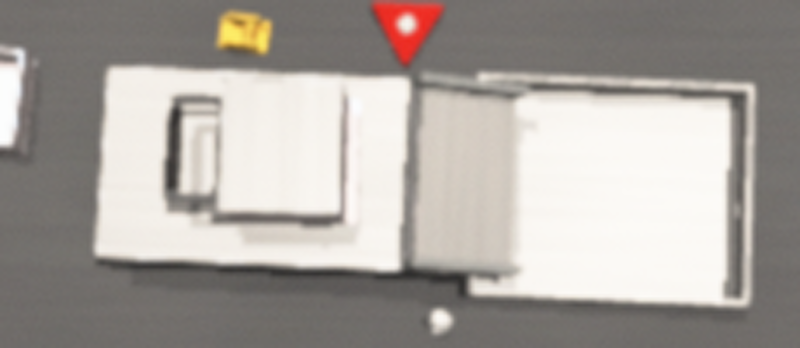

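View pics/scenez.png

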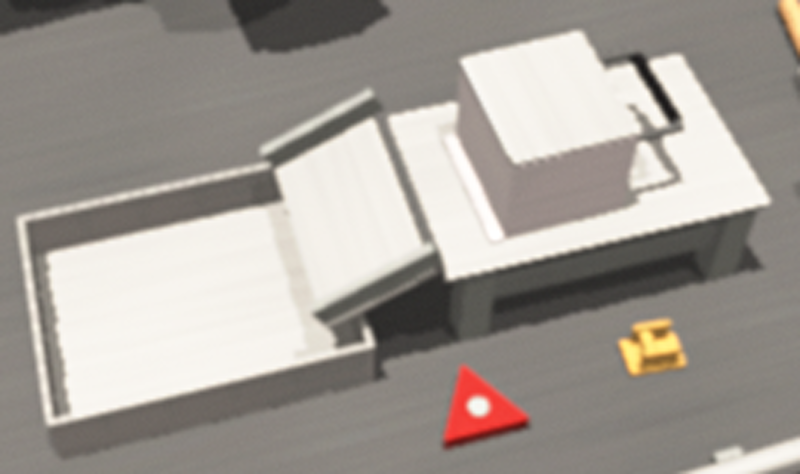

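Run:
```python
from h import *
import pickle
f=pickle.load(open("top.pkl","rb")); s=800/230
def U(p,z): return unproj(f,np.array(p)/s+[200,190],z)[:,:2]
d=U([(107,68),(412,76),(403,271),(95,258)],.1); print("deck",d)
def ang(a,b): v=b-a; return np.arctan2(v[0],-v[1])   # angle from -y toward +x
print(ang(d[0],d[1]),ang(d[3],d[2]), "left edge",ang(d[3],d[0])-np.pi/2)
p=U([(480,76),(755,87),(748,303),(468,293)],.055);print("pan",p,ang(p[0],p[1]),ang(p[3],p[2]),p.mean(0))
t=U([(222,84),(345,86),(340,220),(214,215)],.193);print("tin",t,ang(t[0],t[1]),ang(t[3],t[2]),ang(t[3],t[0])-np.pi/2,t.mean(0))
h=U([(178,100),(170,205)],.17);print("handle",h,h.mean(0),ang(h[1],h[0])-np.pi/2)
g=pickle.load(open("scene.pkl","rb")); s2=800/270
def U2(p,z): return unproj(g,np.array(p)/s2+[200,190],z)[:,:2]
h=U2([(640,60),(672,118)],.17);print("handle sc",h,h.mean(0),ang(h[0],h[1])-np.pi/2)
t=U2([(460,62),(515,163),(640,135),(583,33)],.193);print("tin",t,ang(t[2],t[1]),ang(t[3],t[0]),ang(t[0],t[1])-np.pi/2,t.mean(0))
t=U2([(447,135),(497,240)],.104);print("toe",t,t.mean(0),ang(t[0],t[1])-np.pi/2)
d=U2([(450,277),(768,203),(683,55)],.1);print("deck",d,ang(d[1],d[0]),ang(d[2],d[1])-np.pi/2)
```

```text
deck [[0.66   0.3204]
 [0.6545 0.0491]
 [0.4813 0.0552]
 [0.4907 0.3256]]
-0.020275680244076968 -0.034700568390186724 left edge -0.03078387732339749
pan [[ 0.663  -0.0117]
 [ 0.6544 -0.262 ]
 [ 0.458  -0.253 ]
 [ 0.4651 -0.002 ]] -0.034250476724789994 -0.028049229568767205 [ 0.5601 -0.1322]
tin [[0.6299 0.2051]
 [0.6289 0.1024]
 [0.5167 0.1049]
 [0.5201 0.2092]] -0.010087758248249066 -0.032602881627834146 -0.0368327042024017 [0.5739 0.1554]
handle [[0.62   0.2452]
 [0.5305 0.2496]] [0.5753 0.2474] -0.048744912715448896
handle sc [[0.5497 0.2502]
 [0.6132 0.2464]] [0.5814 0.2483] -0.06061506960310181
tin [[0.5281 0.1049]
 [0.6349 0.1067]
 [0.6383 0.2035]
 [0.5284 0.2075]] -0.03581350649579512 -0.002494714848462311 0.016357152097750127 [0.5824 0.1556]
toe [[0.5233 0.1007]
 [0.6356 0.0999]] [0.5794 0.1003] -0.006619930368872984
deck [[0.6543 0.0547]
 [0.665  0.3177]
 [0.497  0.3289]] -0.04080624136710312 -0.06660212211331196
```

Emit:
{"api": "send_rows", "payload": {
  "plan": [
    [0,0,-5,0.13],
    [3,-3,-10,0.255],
    [6.2,-7.5,-10.5,0.255],
    [9.3,-11.3,-10.5,0.255],
    [12.4,-15.1,-10.5,0.255]
  ],
  "claw": 0.3,
  "grip_force": 60
}}

```text
t: 1.7
tool_pos: [0.2284, -0.4699, 0.3138]
orientation: [[1.0, -0.026, 0.001], [-0.026, -1.0, -0.002], [0.001, 0.002, -1.0]]
ft_force: [0.7, -1.2, -0.2]
finger_gap: 0.0599
```

Emit:
{"api": "send_rows", "payload": {
  "plan": [
    [2.1,-4.5,0,0],
    [4.2,-9,0,0],
    [6.2,-13.5,0,0],
    [8.3,-18,0,0],
    [10.4,-22.6,0,0]
  ]
}}

```text
t: 2.2
tool_pos: [0.3384, -0.2454, 0.3137]
orientation: [[1.0, -0.027, 0.002], [-0.027, -1.0, -0.003], [0.002, 0.003, -1.0]]
ft_force: [0.4, -0.5, -0.1]
finger_gap: 0.0597
```

Emit:
{"api": "send_rows", "payload": {
  "plan": [
    [2.1,-4.5,0,0],
    [4.2,-9,0,0],
    [6.2,-13.5,0,0],
    [8.3,-18,0,0],
    [10.4,-22.6,0,0]
  ]
}}

```text
t: 2.7
tool_pos: [0.4487, -0.0207, 0.3137]
orientation: [[1.0, -0.027, 0.003], [-0.027, -1.0, -0.004], [0.003, 0.003, -1.0]]
ft_force: [1.3, -1.0, 0.4]
finger_gap: 0.0597
```

Emit:
{"api": "send_rows", "payload": {
  "plan": [
    [2.1,-4.5,0,0],
    [4.2,-9,0,0],
    [6.2,-13.5,0,0],
    [8.3,-18,0,0],
    [10.4,-22.6,0,0]
  ]
}}

```text
t: 3.2
tool_pos: [0.5588, 0.2039, 0.3133]
orientation: [[1.0, -0.026, 0.004], [-0.026, -1.0, -0.004], [0.004, 0.004, -1.0]]
ft_force: [1.6, -0.6, 0.9]
finger_gap: 0.0596
```

Emit:
{"api": "send_rows", "payload": {
  "plan": [
    [1.2,-2.5,0,0],
    [2,-4.4,0,0],
    [2,-4.4,0,0]
  ],
  "claw": 0.5
}}

```text
t: 3.5
tool_pos: [0.5802, 0.2494, 0.3126]
orientation: [[1.0, -0.023, 0.003], [-0.023, -1.0, -0.004], [0.003, 0.003, -1.0]]
ft_force: [-0.2, -0.6, -0.2]
finger_gap: 0.0431
```

Run:
```python
from h import *
import pickle
for n in ["wrist","top"]:
    f=grab_frame(n); cv2.imwrite(f"pics/{n}1.png",f["img"][:,:,::-1]); pickle.dump(f,open(f"{n}1.pkl","wb"))
    for o in ["stop_edge","tin","toe","handle"]:
        r=nets.spot_point(o,f)
        print(n,o,[(np.array(q["point"]),round(q["confidence"],2)) for q in r[:2]])
s=read_state();print(s["t"],np.array(s["tool_pos"]),s["finger_gap"])
```

```text
wrist stop_edge [(array([0.57  , 0.0502, 0.1177]), 0.56), (array([0.7125, 0.2112, 0.    ]), 0.27)]
wrist tin [(array([0.578 , 0.1537, 0.1012]), 0.85)]
wrist toe [(array([ 0.5621, -0.0449,  0.0726]), 0.68)]
wrist handle [(array([0.5794, 0.2487, 0.1681]), 0.7)]
top stop_edge [(array([0.5667, 0.0508, 0.1174]), 0.89)]
top tin [(array([0.5851, 0.1559, 0.1057]), 0.71)]
top toe [(array([0.5767, 0.0922, 0.0999]), 0.94)]
top handle [(array([0.5787, 0.2427, 0.172 ]), 0.93)]
4.0 [0.58   0.2468 0.3135] 0.042938658798011016
```

View pics/wrist1.png

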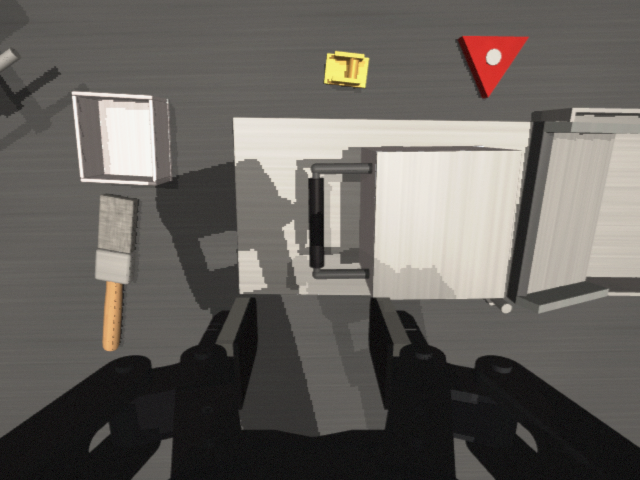

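Run:
```python
from h import *
import pickle
f=pickle.load(open("wrist1.pkl","rb"))
def U(p,z): return unproj(f,p,z)[:,:2]
def ang(a,b): v=b-a; return np.arctan2(v[0],-v[1])
h=U([(317,178),(316,267)],.17);print("handle",h,h.mean(0),ang(h[1],h[0])-np.pi/2)
d=U([(234,118),(532,123),(238,294)],.1);print("deck",d,ang(d[0],d[1]),ang(d[2],d[0])-np.pi/2)
t=U([(375,151),(522,149),(508,299),(374,298)],.193);print("tin",t,ang(t[0],t[1]),ang(t[3],t[2]),ang(t[3],t[0])-np.pi/2,ang(t[2],t[1])-np.pi/2,t.mean(0))
b=U([(535,122)],.1);print(b)
```

```text
handle [[0.6166 0.2446]
 [0.5455 0.2469]] [0.5811 0.2458] -0.03164528499817609
deck [[0.6638 0.3169]
 [0.6533 0.0499]
 [0.4949 0.3257]] -0.039136273041369365 -0.052169998162354014
tin [[0.6367 0.2046]
 [0.6356 0.1033]
 [0.524  0.1009]
 [0.5273 0.2033]] -0.010075379821898255 -0.0325606754359743 0.011616535858257837 0.02139472330498582 [0.5809 0.153 ]
[[0.6541 0.0473]]
```

Emit:
{"api": "send_rows", "payload": {
  "plan": [
    [0,0.1,4,0],
    [0,0.1,8,0],
    [0,0.1,10,0],
    [0,0.1,11,0]
  ],
  "claw": 0.58
}}

```text
t: 4.4
tool_pos: [0.5789, 0.2448, 0.2005]
orientation: [[1.0, -0.027, -0.0], [-0.027, -1.0, -0.005], [-0.0, 0.005, -1.0]]
ft_force: [0.3, -0.6, 0.7]
finger_gap: 0.0358
```

Run:
```python
from h import *
f=grab_frame("wrist"); cv2.imwrite(f"pics/wrist2.png",f["img"][:,:,::-1])
s=read_state();print(s["t"],np.array(s["tool_pos"]),s["finger_gap"],np.array(s["ft_force"]))
g=grab_frame("scene"); cv2.imwrite("pics/scene2.png",cv2.resize(g["img"][130:350,250:520,::-1],None,fx=2.7,fy=2.7))
```

```text
4.45 [0.5789 0.2449 0.2003] 0.03544163117187323 [-0.1502  0.2116 -0.7517]
```

View pics/wrist2.png

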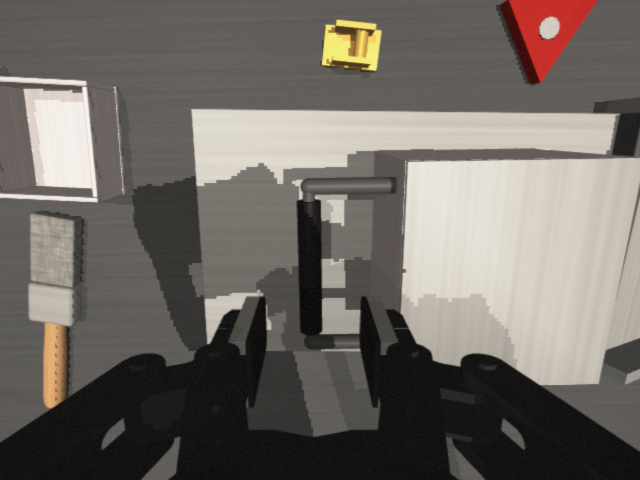

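View pics/scene2.png

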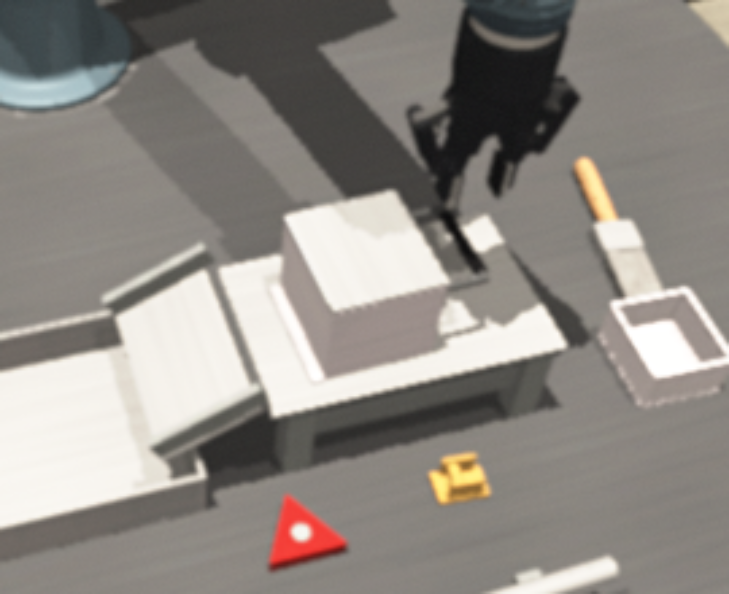

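Emit:
{"api": "send_rows", "payload": {
  "plan": [
    [0,0,2,0],
    [0,0,3.5,0],
    [0,0,4.5,0],
    [0,0,4.9,0],
    [0,0,4.9,0]
  ]
}}

```text
t: 5.0
tool_pos: [0.5797, 0.2449, 0.153]
orientation: [[1.0, -0.027, 0.001], [-0.027, -1.0, -0.004], [0.001, 0.004, -1.0]]
ft_force: [-0.4, 0.1, -0.0]
finger_gap: 0.0361
```

Emit:
{"api": "send_rows", "payload": {
  "plan": [
    [0,0,0,0],
    [0,0,0,0],
    [0,0,0,0],
    [0,0,0,0]
  ],
  "claw": 1,
  "grip_force": 40
}}

```text
t: 5.4
tool_pos: [0.5799, 0.245, 0.1535]
orientation: [[1.0, -0.027, 0.002], [-0.027, -1.0, -0.004], [0.002, 0.004, -1.0]]
ft_force: [0.3, 0.0, 0.1]
finger_gap: 0.0001
```

Run:
```python
from h import *
f=grab_frame("wrist"); cv2.imwrite(f"pics/wrist3.png",f["img"][:,:,::-1])
g=grab_frame("scene"); cv2.imwrite("pics/scene3.png",cv2.resize(g["img"][150:290,320:490,::-1],None,fx=4,fy=4))
s=read_state();print(s["t"],np.array(s["tool_pos"]),s["finger_gap"],np.array(s["ft_force"]))
for n,q in (("wrist",f),("scene",g)):
    print(proj(q,s["tool_pos"]),[(np.array(r["point"]),r["confidence"]) for r in nets.spot_point("handle",q)])
```

```text
5.5 [0.5798 0.245  0.1533] 0.00014497203961540747 [-0.791  -0.3136 -0.7328]
[[312.3114 296.8546]] []
[[418.4755 224.6062]] [(array([0.5857, 0.2456, 0.1714]), 0.73)]
```

View pics/wrist3.png

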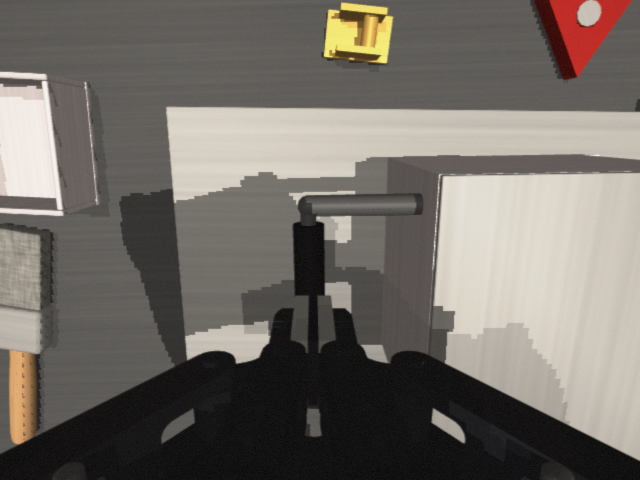

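View pics/scene3.png

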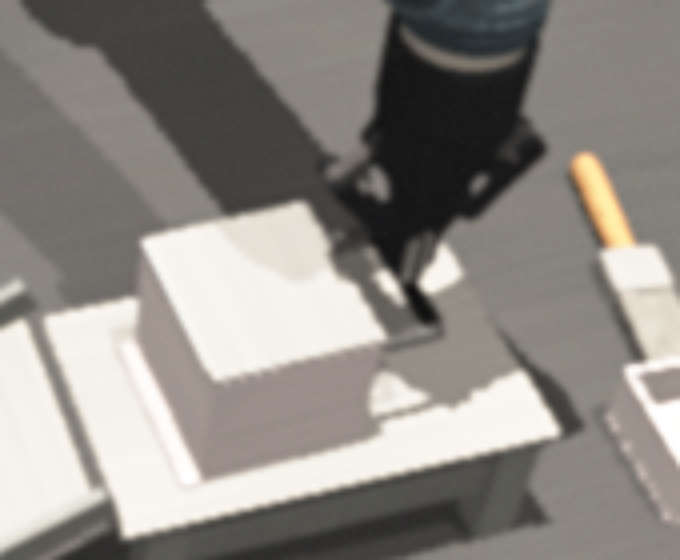

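Run:
```python
from h import *
g=grab_frame("scene"); f=grab_frame("wrist"); t=grab_frame("top")
for z in (.14,.153,.165,.176,.19): print(z,proj(g,[.58,.245,z]),proj(f,[.58,.245,z]))
print(proj(g,[[.545,.245,.17],[.615,.245,.17]]), proj(f,[[.545,.245,.17],[.615,.245,.17]]))
c=g["img"][190:250,385:455,::-1]; cv2.imwrite("pics/s4.png",cv2.resize(c,None,fx=10,fy=10,interpolation=cv2.INTER_NEAREST))
c=f["img"][180:360,220:420,::-1]; cv2.imwrite("pics/w4.png",cv2.resize(c,None,fx=3.3,fy=3.3,interpolation=cv2.INTER_CUBIC))
c=cv2.convertScaleAbs(c,alpha=2.5,beta=20);cv2.imwrite("pics/w4b.png",cv2.resize(c,None,fx=3.3,fy=3.3,interpolation=cv2.INTER_CUBIC))
```

```text
0.14 [[417.5954 228.4676]] [[312.0106 285.3485]]
0.153 [[418.5065 224.7349]] [[312.0743 296.1508]]
0.165 [[419.3632 221.2251]] [[312.1416 307.5533]]
0.176 [[420.162  217.9522]] [[312.212  319.4787]]
0.19 [[421.198  213.7077]] [[312.3166 337.1999]]
[[413.1097 209.392 ]
 [426.6254 230.5434]] [[314.417  388.0592]
 [309.648  228.1146]]
```

View pics/s4.png

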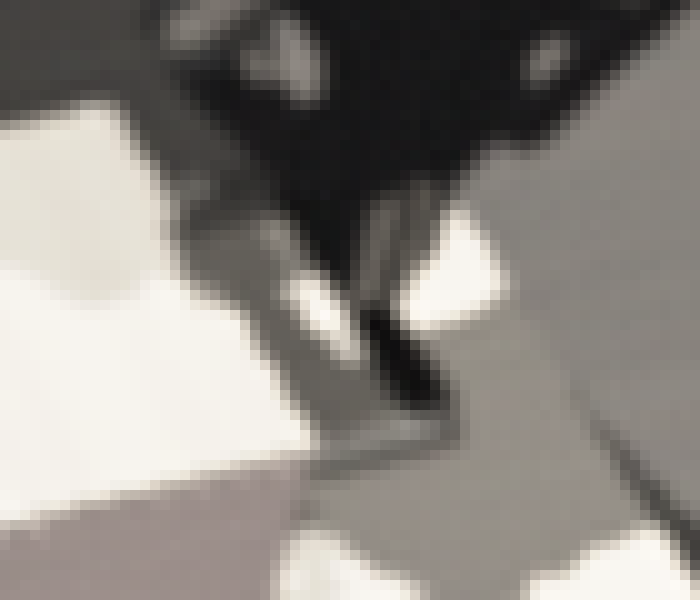

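View pics/w4b.png

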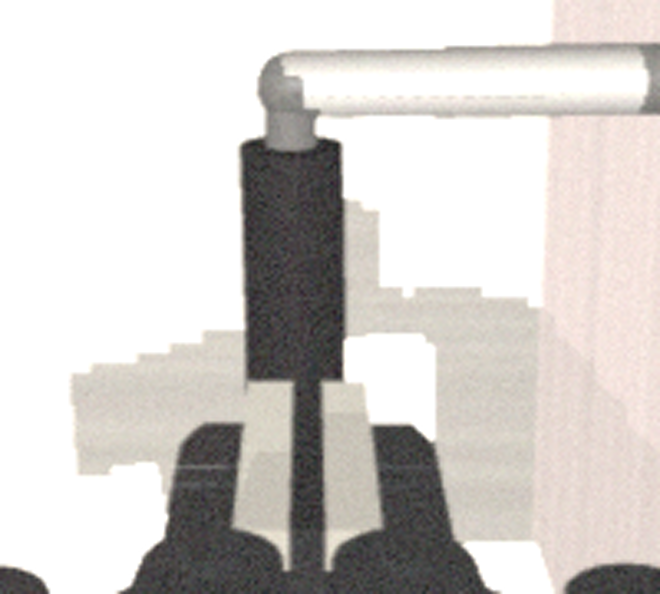

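Emit:
{"api": "send_rows", "payload": {
  "plan": [
    [0,0,0,0],
    [0,0,0,0],
    [0,0,0,0]
  ],
  "claw": 0.58
}}

```text
t: 6.05
tool_pos: [0.5797, 0.2449, 0.153]
orientation: [[1.0, -0.027, 0.001], [-0.027, -1.0, -0.004], [0.001, 0.004, -1.0]]
ft_force: [-0.4, -0.8, -0.1]
finger_gap: 0.0359
```

Run:
```python
from h import *
g=grab_frame("scene"); f=grab_frame("wrist")
s=read_state(); print(s["t"],s["finger_gap"],np.array(s["tool_pos"]))
R=np.array(s["orientation"]);p=np.array(s["tool_pos"]);V=np.array(f["view"])
C=-V[:3,:3].T@V[:3,3]; print("cam in tool",R.T@(C-p), "axis",R.T@V[2,:3])
print(proj(f,[[.591,.245,.153],[.591,.245,.176]]))
c=g["img"][190:250,385:455,::-1]; cv2.imwrite("pics/s5.png",cv2.resize(c,None,fx=10,fy=10,interpolation=cv2.INTER_CUBIC))
c=f["img"][180:400,200:440,::-1]; c=cv2.convertScaleAbs(c,alpha=2.5,beta=20);cv2.imwrite("pics/w5.png",cv2.resize(c,None,fx=2.7,fy=2.7,interpolation=cv2.INTER_CUBIC))
```

```text
6.15 0.03606496392348718 [0.5797 0.2449 0.153 ]
cam in tool [ 0.071   0.0002 -0.166 ] axis [-0.2741 -0.0003  0.9617]
[[311.3687 272.7251]
 [311.4088 293.1528]]
```

View pics/s5.png

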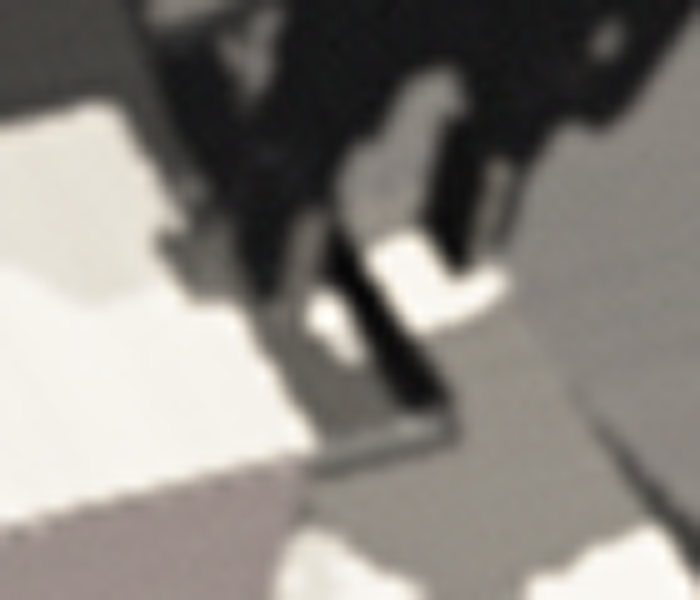

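View pics/w5.png

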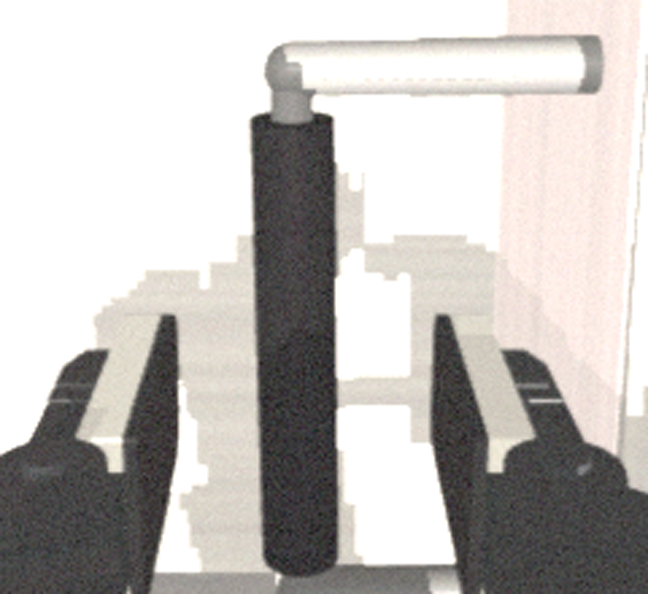

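Emit:
{"api": "send_rows", "payload": {
  "plan": [
    [0,-0.05,0.8,0],
    [0,-0.1,1.6,0],
    [0,-0.1,2.2,0],
    [0,-0.1,2.4,0],
    [0,-0.1,2.4,0]
  ]
}}

```text
t: 6.65
tool_pos: [0.5793, 0.2457, 0.1282]
orientation: [[1.0, -0.027, -0.0], [-0.027, -1.0, -0.005], [-0.0, 0.005, -1.0]]
ft_force: [0.0, -0.2, -0.5]
finger_gap: 0.0357
```

Run:
```python
from h import *
g=grab_frame("scene"); f=grab_frame("wrist")
s=read_state(); print(s["t"],s["finger_gap"],np.array(s["tool_pos"]),np.array(s["ft_force"]))
a=cv2.resize(g["img"][190:250,385:455,::-1],(560,480),interpolation=cv2.INTER_CUBIC)
cv2.imwrite("pics/s6.png",a)
c=f["img"][:,:,::-1]; c=cv2.convertScaleAbs(c,alpha=2,beta=20);cv2.imwrite("pics/w6.png",c)
```

```text
6.75 0.03571337883625712 [0.5799 0.2458 0.1291] [ 0.5096  0.5421 -0.1569]
```

View pics/w6.png

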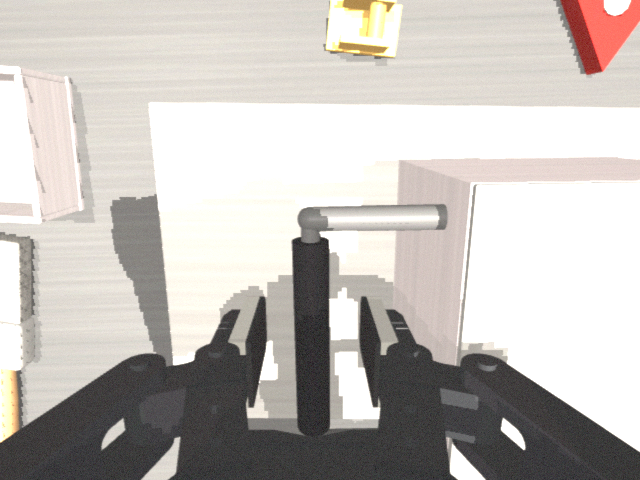

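View pics/s6.png

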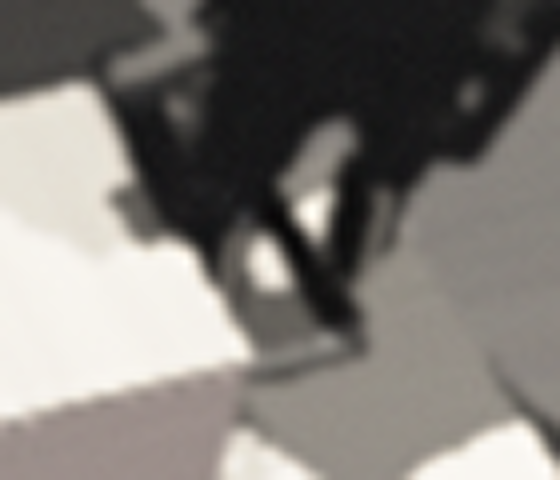

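Emit:
{"api": "send_rows", "payload": {
  "plan": [
    [0,0,0,0],
    [0,0,0,0],
    [0,0,0,0],
    [0,0,0,0]
  ],
  "claw": 1,
  "grip_force": 40
}}

```text
t: 7.15
tool_pos: [0.5802, 0.2461, 0.1297]
orientation: [[1.0, -0.027, 0.002], [-0.027, -1.0, -0.004], [0.002, 0.004, -1.0]]
ft_force: [0.1, 1.1, 1.7]
finger_gap: 0.0107
```

Run:
```python
from h import *
g=grab_frame("scene"); f=grab_frame("wrist")
s=read_state(); print(s["t"],s["finger_gap"],np.array(s["tool_pos"]),np.array(s["ft_force"]))
for z in (.13,.15,.16,.17,.18): print(z,(proj(g,[.591,.2458,z])-[385,190])*8,proj(f,[.591,.2458,z]))
print([ (np.array(r["point"]),r["confidence"]) for r in nets.spot_point("handle",g)])
a=cv2.resize(g["img"][190:250,385:455,::-1],(560,480),interpolation=cv2.INTER_CUBIC)
cv2.imwrite("pics/s7.png",a)
c=f["img"][180:400,200:440,::-1]; c=cv2.convertScaleAbs(c,alpha=2.5,beta=20);cv2.imwrite("pics/w7.png",cv2.resize(c,None,fx=2.7,fy=2.7,interpolation=cv2.INTER_CUBIC))
```

```text
7.25 0.010368043950102856 [0.5803 0.2461 0.1297] [-0.9938  2.1596  2.2283]
0.13 [[274.1742 356.268 ]] [[312.2508 274.1294]]
0.15 [[285.6338 310.8532]] [[312.3658 291.6935]]
0.16 [[291.492  287.6368]] [[312.4345 302.1998]]
0.17 [[297.4384 264.0708]] [[312.5129 314.1777]]
0.18 [[303.4751 240.1473]] [[312.6031 327.9596]]
[(array([0.5847, 0.2451, 0.1705]), 0.57)]
```

View pics/w7.png

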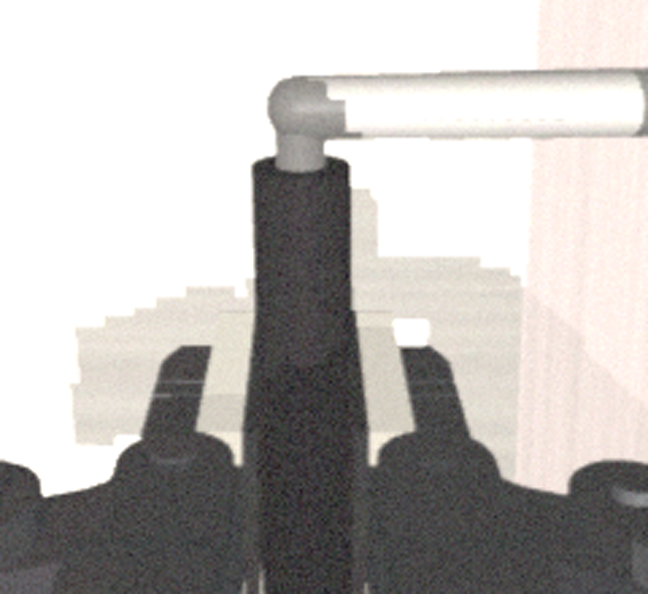

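View pics/s7.png

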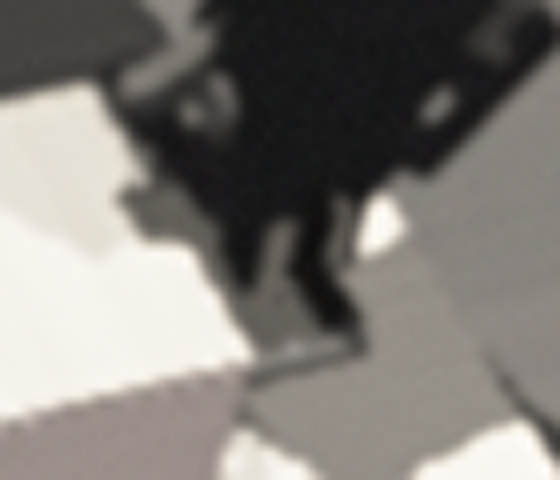

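Emit:
{"api": "send_rows", "payload": {
  "plan": [
    [0,0.3,0,0],
    [-0.05,0.8,0,0.002],
    [-0.15,1.3,0,0.004],
    [-0.25,1.8,0,0.006],
    [-0.3,2.2,0,0.006]
  ],
  "grip_force": 60
}}

```text
t: 7.8
tool_pos: [0.5767, 0.2249, 0.1298]
orientation: [[0.999, -0.033, 0.003], [-0.033, -0.999, -0.002], [0.003, 0.001, -1.0]]
ft_force: [1.0, 5.6, -0.2]
finger_gap: 0.0098
```

Emit:
{"api": "send_rows", "payload": {
  "plan": [
    [-0.1,0.3,0,0],
    [-0.2,0.6,0,0],
    [-0.25,0.9,0,0],
    [-0.3,1.1,0,0],
    [-0.3,1.2,0,0]
  ]
}}

```text
t: 8.3
tool_pos: [0.5733, 0.2138, 0.1298]
orientation: [[0.999, -0.033, 0.004], [-0.033, -0.999, 0.001], [0.004, -0.001, -1.0]]
ft_force: [0.8, 5.6, 0.3]
finger_gap: 0.0102
```

Run:
```python
from h import *
g=grab_frame("scene"); f=grab_frame("wrist")
s=read_state(); print(s["t"],s["finger_gap"],np.array(s["tool_pos"]),np.array(s["ft_force"]))
for o in ("toe","handle","stop_edge"): print(o,[ (np.array(r["point"]),r["confidence"]) for r in nets.spot_point(o,g)[:1]])
a=cv2.resize(g["img"][180:300,310:470,::-1],(800,600),interpolation=cv2.INTER_CUBIC)
cv2.imwrite("pics/s8.png",a)
cv2.imwrite("pics/w8.png",f["img"][:,:,::-1])
```

```text
8.4 0.010048930837716621 [0.5733 0.2137 0.1298] [ 1.4517  4.9283 -0.3214]
toe [(array([0.5717, 0.0613, 0.0967]), 0.81)]
handle [(array([0.5788, 0.2126, 0.1712]), 0.78)]
stop_edge [(array([0.5702, 0.049 , 0.1185]), 0.63)]
```

View pics/s8.png

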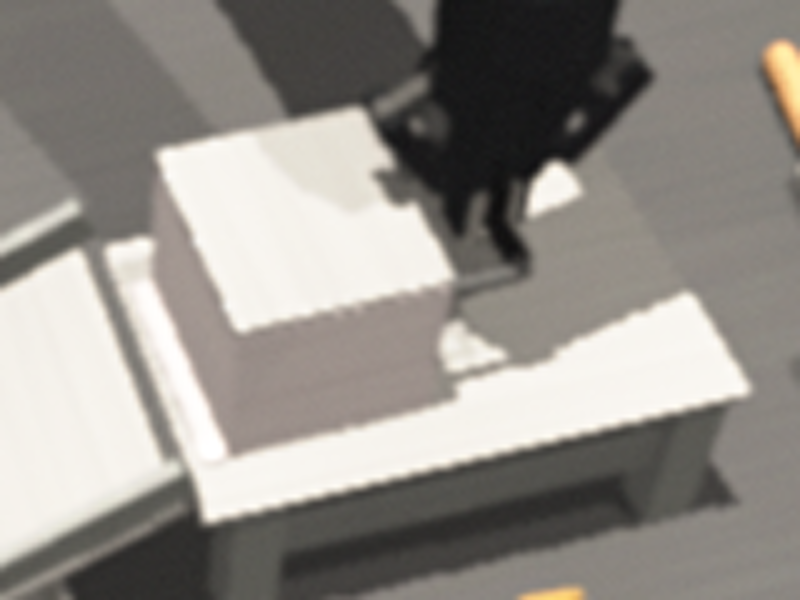

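View pics/w8.png

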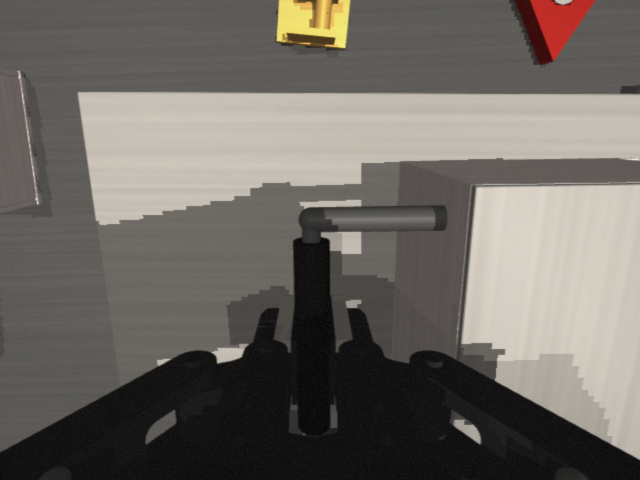

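Emit:
{"api": "send_rows", "payload": {
  "plan": [
    [0,0.15,0,0],
    [0,0.3,0,0],
    [0,0.4,0,0],
    [0,0.5,0,0]
  ]
}}

```text
t: 8.95
tool_pos: [0.5731, 0.2096, 0.1298]
orientation: [[0.999, -0.033, 0.004], [-0.033, -0.999, 0.002], [0.003, -0.002, -1.0]]
ft_force: [0.8, 5.3, 1.4]
finger_gap: 0.0097
```

Emit:
{"api": "send_rows", "payload": {
  "plan": [
    [0,0.1,0,0],
    [0,0.2,0,0],
    [0,0.3,0,0]
  ]
}}

```text
t: 9.25
tool_pos: [0.5729, 0.2076, 0.1297]
orientation: [[0.999, -0.033, 0.004], [-0.033, -0.999, 0.004], [0.004, -0.004, -1.0]]
ft_force: [-0.2, 6.2, 0.4]
finger_gap: 0.01
```

Emit:
{"api": "send_rows", "payload": {
  "plan": [
    [0,0.1,0,0],
    [0,0.2,0,0]
  ]
}}

```text
t: 9.45
tool_pos: [0.5727, 0.2065, 0.1298]
orientation: [[0.999, -0.033, 0.004], [-0.033, -0.999, 0.006], [0.004, -0.006, -1.0]]
ft_force: [0.7, 5.8, 0.4]
finger_gap: 0.0098
```

Emit:
{"api": "send_rows", "payload": {
  "plan": [
    [0,0.1,0,0],
    [0,0.2,0,0]
  ]
}}

```text
t: 9.65
tool_pos: [0.5726, 0.2055, 0.1298]
orientation: [[0.999, -0.033, 0.004], [-0.033, -0.999, 0.008], [0.004, -0.008, -1.0]]
ft_force: [1.3, 5.6, 1.1]
finger_gap: 0.01
```

Emit:
{"api": "send_rows", "payload": {
  "plan": [
    [0,0.1,0,0],
    [0,0.2,0,0],
    [0,0.3,0,0]
  ]
}}

```text
t: 9.95
tool_pos: [0.573, 0.2045, 0.1303]
orientation: [[0.999, -0.034, 0.006], [-0.034, -0.999, 0.013], [0.006, -0.013, -1.0]]
ft_force: [2.7, 12.4, 2.2]
finger_gap: 0.0102
```

Emit:
{"api": "send_rows", "payload": {
  "plan": [
    [0,0.15,0,0],
    [0,0.2,0,0]
  ]
}}

```text
t: 10.15
tool_pos: [0.5734, 0.2044, 0.1308]
orientation: [[0.999, -0.034, 0.008], [-0.035, -0.999, 0.017], [0.007, -0.017, -1.0]]
ft_force: [2.0, 10.6, 2.2]
finger_gap: 0.0101
```

Run:
```python
from h import *
g=grab_frame("scene"); f=grab_frame("top")
s=read_state(); print(s["t"],s["finger_gap"],np.array(s["tool_pos"]),np.array(s["ft_force"]),np.array(s["moment"]))
for o in ("toe","handle","stop_edge"): print(o,[[ (np.array(r["point"]),r["confidence"]) for r in nets.spot_point(o,q)[:1]] for q in (g,f)])
a=cv2.resize(g["img"][180:300,310:470,::-1],(800,600),interpolation=cv2.INTER_CUBIC)
cv2.imwrite("pics/s9.png",a)
cv2.imwrite("pics/t9.png",cv2.resize(f["img"][190:290,210:370,::-1],(800,500),interpolation=cv2.INTER_CUBIC))
```

```text
10.25 0.009335167694919613 [0.5734 0.2044 0.1308] [2.3812 9.1291 1.3855] [ 1.439 -0.225  0.016]
toe [[(array([0.5692, 0.0539, 0.0974]), 0.9)], [(array([0.5712, 0.0538, 0.102 ]), 0.75)]]
handle [[(array([0.5784, 0.2026, 0.1703]), 0.92)], []]
stop_edge [[(array([0.5682, 0.0518, 0.1185]), 0.75)], [(array([0.5673, 0.049 , 0.1208]), 0.63)]]
```

View pics/s9.png

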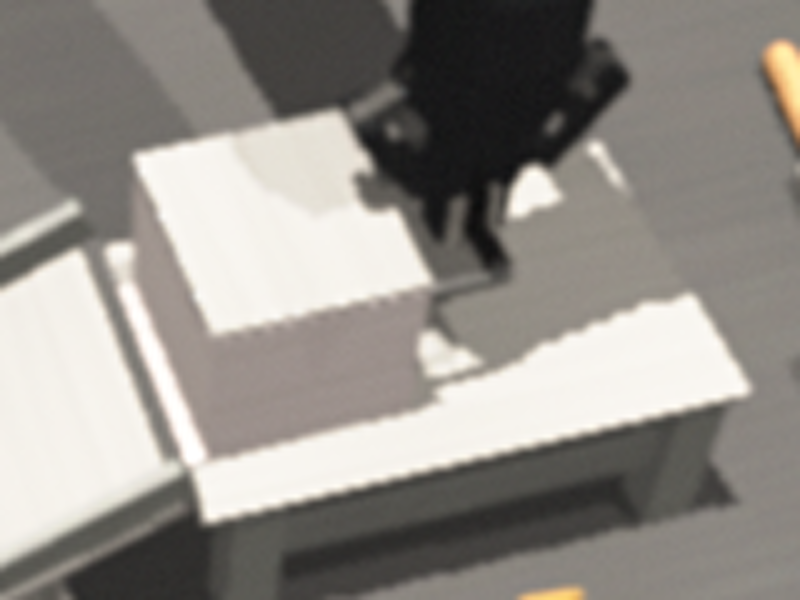

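View pics/t9.png

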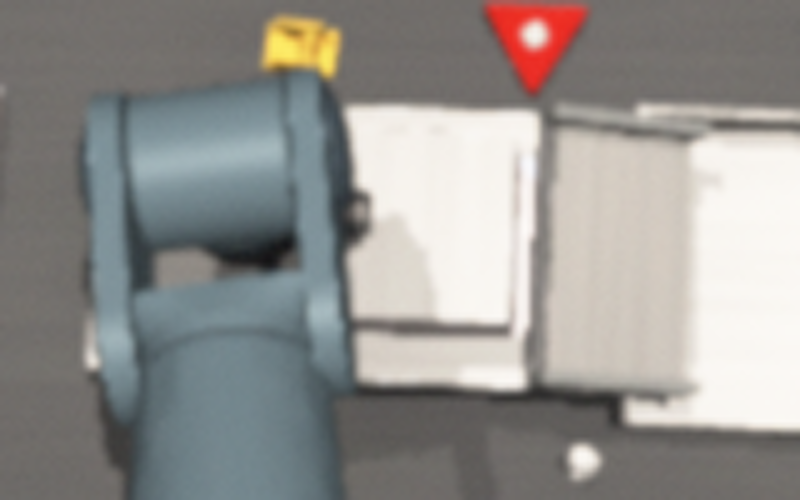

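```bash
cat > tip.py <<'E'
from h import *
import json,sys,os
OFF=np.array([0,0,-0.041]); psi=-0.033
ex=np.array([np.sin(psi),-np.cos(psi),0])
def H(deg,ds=0.0):
    t=np.radians(deg); c,s_=np.cos(t),np.sin(t)
    R=lambda a,b: np.array([a*c+b*s_, -a*s_+b*c])
    if deg<=42:
        return np.array([-4*s_,100])+R(-152,70)
    s=4+max(0,10/np.tan(t))+ds
    return np.array([0,118])+R(-142,70-s)
def cur():
    s=read_state(); R=np.array(s["orientation"]); return s,R,np.array(s["tool_pos"])+R@OFF
def world(deg):  # handle target in world
    d=json.load(open("h0.json")); h=H(deg)-H(0)
    return np.array(d)+ex*h[0]/1e3+np.array([0,0,h[1]/1e3])
if __name__=="__main__":
    s,R,h=cur()
    if not os.path.exists("h0.json"): json.dump(h.tolist(),open("h0.json","w"))
    h0=np.array(json.load(open("h0.json"))); st=H(0)+np.array([(h-h0)@ex*1e3,(h-h0)[2]*1e3])
    # angle closest on path
    ds=np.arange(0,116,.5); pts=np.array([H(a) for a in ds]); i=np.argmin(np.linalg.norm(pts-st,axis=1))
    print("t",s["t"],"gap",round(s["finger_gap"],4),"stand H",st,"theta~",ds[i],"err",st-pts[i],"lat mm",(h-h0)@np.array([np.cos(psi),np.sin(psi),0])*1e3)
    print("F",np.array(s["ft_force"]),"M",np.array(s["moment"]),"toolz",R[:,2])
    for a in map(float,sys.argv[1:]):
        print(a,H(a),"row cm",np.round((R.T@(world(a)-h))*100,2))
E
python3 tip.py 3 6 9 12 15
```

```text
t 10.55 gap 0.0096 stand H [-152.  170.] theta~ 0.0 err [0. 0.] lat mm 0.0
F [1.7397 8.4805 0.2456] M [ 1.4065 -0.2445 -0.0157] toolz [ 0.0081  0.017  -0.9998]
3.0 [-148.3375  177.8591] row cm [ 0.01  0.35 -0.79]
6.0 [-144.2684  185.5049] row cm [ 0.01  0.75 -1.56]
9.0 [-139.804   192.9162] row cm [ 0.02  1.18 -2.31]
12.0 [-134.9563  200.0729] row cm [ 0.03  1.65 -3.04]
15.0 [-129.7387  206.9553] row cm [ 0.03  2.16 -3.73]
```

Emit:
{"api": "send_rows", "payload": {
  "plan": [
    [0,0.2,-0.5,0],
    [0,0.45,-1.0,0],
    [0,0.7,-1.5,0],
    [0,0.95,-1.95,0],
    [0,1.2,-2.3,0]
  ]
}}

```text
t: 11.05
tool_pos: [0.573, 0.1917, 0.1541]
orientation: [[0.999, -0.035, 0.008], [-0.035, -0.999, 0.017], [0.008, -0.017, -1.0]]
ft_force: [1.6, 2.6, 0.3]
finger_gap: 0.01
```

```bash
python3 tip.py 10 12 14 16 18 20 22
python3 - <<'E'
from h import *
g=grab_frame("scene")
cv2.imwrite("pics/s10.png",cv2.resize(g["img"][150:300,270:470,::-1],(800,600),interpolation=cv2.INTER_CUBIC))
E
```

```text
t 11.05 gap 0.01 stand H [-139.2532  193.283 ] theta~ 9.0 err [0.5508 0.3668] lat mm -0.0510398511929803
F [1.5943 2.589  0.307 ] M [ 0.5051 -0.2413 -0.006 ] toolz [ 0.0085  0.0171 -0.9998]
10.0 [-138.23    195.3311] row cm [ 0.01  0.1  -0.21]
12.0 [-134.9563  200.0729] row cm [ 0.01  0.42 -0.69]
14.0 [-131.5181  204.6928] row cm [ 0.02  0.75 -1.15]
16.0 [-127.9197  209.1852] row cm [ 0.02  1.11 -1.61]
18.0 [-124.1655  213.5445] row cm [ 0.02  1.47 -2.05]
20.0 [-120.2599  217.7655] row cm [ 0.03  1.86 -2.48]
22.0 [-116.2079  221.8431] row cm [ 0.03  2.25 -2.9 ]
```

View pics/s10.png

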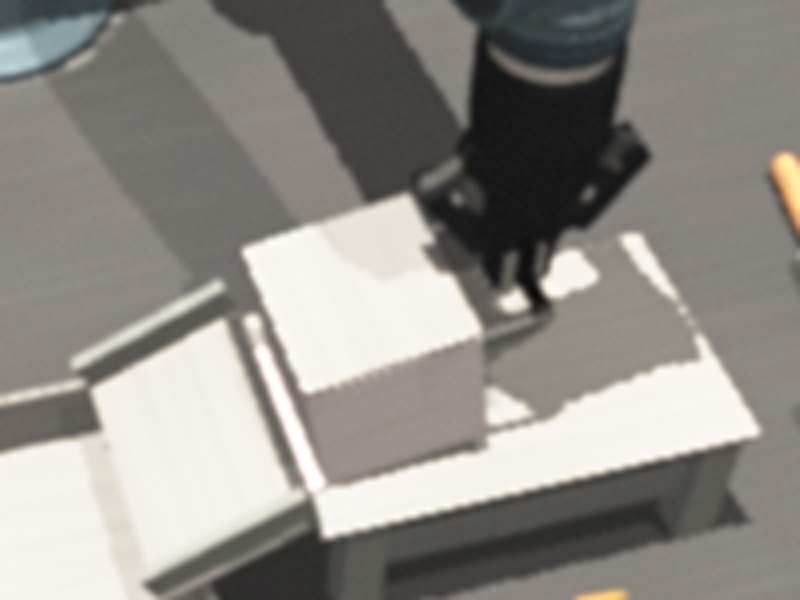

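Emit:
{"api": "send_rows", "payload": {
  "plan": [
    [0,0.35,-0.6,0],
    [0,0.75,-1.15,0],
    [0,1.1,-1.6,0],
    [0,1.5,-2.05,0],
    [0,1.9,-2.5,0]
  ]
}}

```text
t: 11.6
tool_pos: [0.5721, 0.1713, 0.1794]
orientation: [[0.999, -0.035, 0.008], [-0.035, -0.999, 0.016], [0.008, -0.016, -1.0]]
ft_force: [1.1, 0.7, -2.6]
finger_gap: 0.0099
```

```bash
python3 tip.py 20 22 24 26 28 30 32
python3 - <<'E'
from h import *
g=grab_frame("scene")
cv2.imwrite("pics/s11.png",cv2.resize(g["img"][150:300,270:470,::-1],(800,600),interpolation=cv2.INTER_CUBIC))
E
```

```text
t 11.6 gap 0.0099 stand H [-118.8784  218.6143] theta~ 20.5 err [ 0.3821 -0.1842] lat mm -0.26021278801857833
F [ 1.092   0.719  -2.6389] M [-0.0572 -0.1744  0.0462] toolz [ 0.0084  0.016  -0.9998]
20.0 [-120.2599  217.7655] row cm [ 0.03 -0.14  0.09]
22.0 [-116.2079  221.8431] row cm [ 0.03  0.26 -0.33]
24.0 [-112.0143  225.7722] row cm [ 0.03  0.67 -0.73]
26.0 [-107.6842  229.548 ] row cm [ 0.04  1.1  -1.11]
28.0 [-103.2229  233.166 ] row cm [ 0.04  1.54 -1.48]
30.0 [-98.6359 236.6218] row cm [ 0.04  1.99 -1.83]
32.0 [-93.9286 239.9111] row cm [ 0.05  2.46 -2.17]
```

View pics/s11.png

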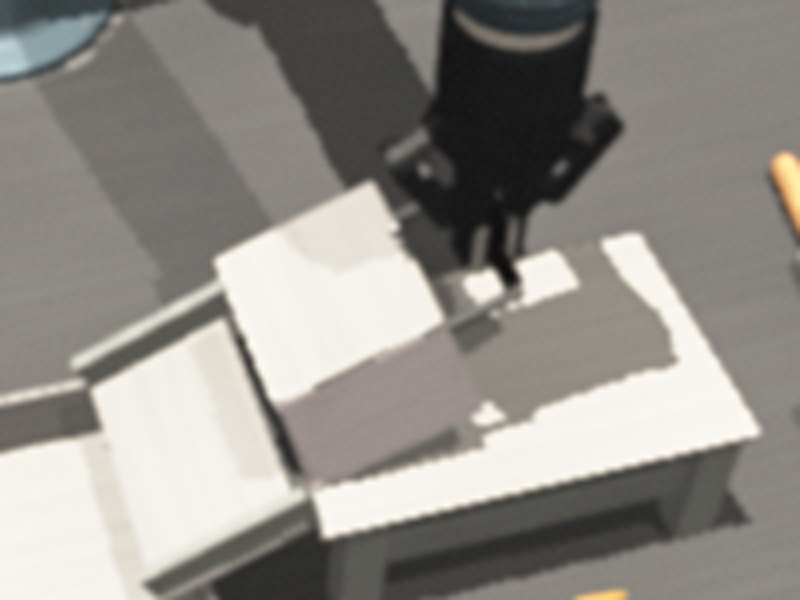

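Emit:
{"api": "send_rows", "payload": {
  "plan": [
    [0,0.3,-0.35,0],
    [0,0.7,-0.75,0],
    [0,1.15,-1.15,0],
    [0,1.6,-1.5,0],
    [0.05,2.1,-1.9,0]
  ]
}}

```text
t: 12.15
tool_pos: [0.5715, 0.1487, 0.1985]
orientation: [[0.999, -0.035, 0.008], [-0.036, -0.999, 0.015], [0.007, -0.015, -1.0]]
ft_force: [0.6, -1.8, -5.3]
finger_gap: 0.0098
```

```bash
python3 tip.py 32 34 36 38 40 42 44
```

```text
t 12.15 gap 0.0098 stand H [-96.348  237.7417] theta~ 31.0 err [-0.051  -0.5458] lat mm -0.06957428061404278
F [ 0.5888 -1.8041 -5.3103] M [-0.3374 -0.016   0.0608] toolz [ 0.0078  0.0147 -0.9999]
32.0 [-93.9286 239.9111] row cm [ 0.01  0.24 -0.22]
34.0 [-89.107 243.03 ] row cm [ 0.01  0.72 -0.54]
36.0 [-84.1768 245.9745] row cm [ 0.02  1.2  -0.84]
38.0 [-79.144  248.7413] row cm [ 0.02  1.7  -1.13]
40.0 [-74.0148 251.3268] row cm [ 0.02  2.21 -1.39]
42.0 [-68.7954 253.728 ] row cm [ 0.03  2.73 -1.64]
44.0 [-63.4922 256.6689] row cm [ 0.03  3.26 -1.94]
```

Emit:
{"api": "send_rows", "payload": {
  "plan": [
    [0,0.4,-0.3,0],
    [0,0.9,-0.65,0],
    [0,1.4,-0.95,0],
    [0,1.9,-1.2,0],
    [0,2.4,-1.5,0]
  ]
}}

```text
t: 12.65
tool_pos: [0.5703, 0.124, 0.2131]
orientation: [[0.999, -0.035, 0.007], [-0.036, -0.999, 0.015], [0.007, -0.015, -1.0]]
ft_force: [0.6, -1.8, -5.6]
finger_gap: 0.0097
```

```bash
python3 tip.py 42 44 46 48 50 52 54
python3 - <<'E'
from h import *
g=grab_frame("scene")
cv2.imwrite("pics/s12.png",cv2.resize(g["img"][150:300,270:470,::-1],(800,600),interpolation=cv2.INTER_CUBIC))
E
```

```text
t 12.65 gap 0.0097 stand H [-71.6623 252.3055] theta~ 41.0 err [-0.2464 -0.2451] lat mm -0.43080984756576374
F [ 0.5971 -1.7575 -5.5777] M [-0.226   0.0359  0.0138] toolz [ 0.0071  0.0146 -0.9999]
42.0 [-68.7954 253.728 ] row cm [ 0.04  0.28 -0.15]
44.0 [-63.4922 256.6689] row cm [ 0.05  0.81 -0.45]
46.0 [-58.1116 259.2855] row cm [ 0.05  1.34 -0.72]
48.0 [-52.6603 261.6643] row cm [ 0.05  1.89 -0.96]
50.0 [-47.1448 263.8087] row cm [ 0.06  2.43 -1.19]
52.0 [-41.5718 265.7211] row cm [ 0.06  2.99 -1.39]
54.0 [-35.9482 267.4037] row cm [ 0.06  3.55 -1.56]
```

View pics/s12.png

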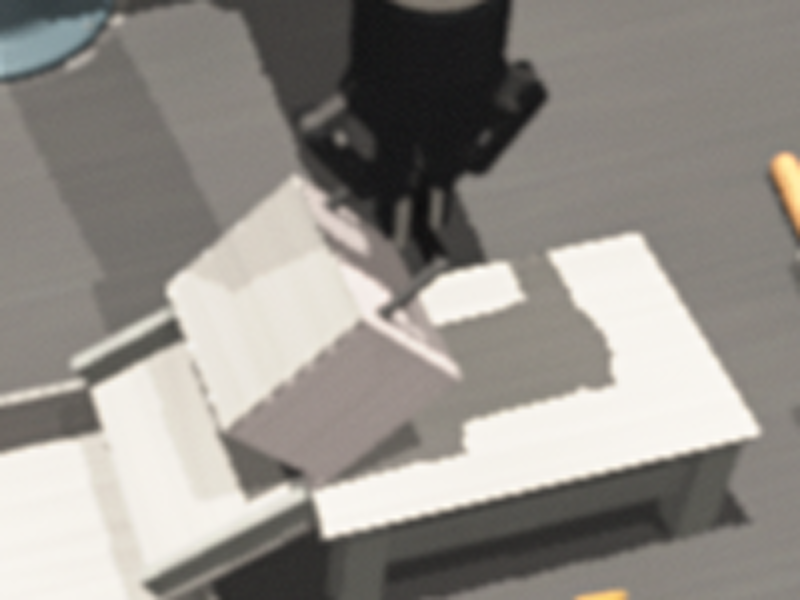

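Emit:
{"api": "send_rows", "payload": {
  "plan": [
    [0.05,0.5,-0.3,0],
    [0.05,1.1,-0.6,0],
    [0.05,1.7,-0.9,0],
    [0.05,2.3,-1.15,0],
    [0.05,2.8,-1.35,0]
  ]
}}

```text
t: 13.2
tool_pos: [0.5699, 0.0947, 0.2268]
orientation: [[0.999, -0.036, 0.008], [-0.036, -0.999, 0.014], [0.007, -0.015, -1.0]]
ft_force: [-0.6, -0.5, -7.1]
finger_gap: 0.0099
```

```bash
python3 tip.py 52 54 56 58 60 62 64
python3 - <<'E'
from h import *
g=grab_frame("scene")
cv2.imwrite("pics/s13.png",cv2.resize(g["img"][150:300,270:470,::-1],(800,600),interpolation=cv2.INTER_CUBIC))
E
```

```text
t 13.2 gap 0.0099 stand H [-42.3495 266.0291] theta~ 52.0 err [-0.7776  0.308 ] lat mm 0.09523440657355275
F [-0.5923 -0.5325 -7.112 ] M [-0.1299 -0.0285  0.0021] toolz [ 0.0077  0.0143 -0.9999]
52.0 [-41.5718 265.7211] row cm [-0.01  0.08  0.03]
54.0 [-35.9482 267.4037] row cm [-0.01  0.64 -0.15]
56.0 [-30.2808 268.8583] row cm [-0.   1.2 -0.3]
58.0 [-24.5766 270.0862] row cm [-0.    1.77 -0.43]
60.0 [-18.8423 271.0889] row cm [ 0.    2.34 -0.54]
62.0 [-13.0851 271.8675] row cm [ 0.    2.92 -0.63]
64.0 [ -7.312  272.4232] row cm [ 0.01  3.49 -0.69]
```

View pics/s13.png

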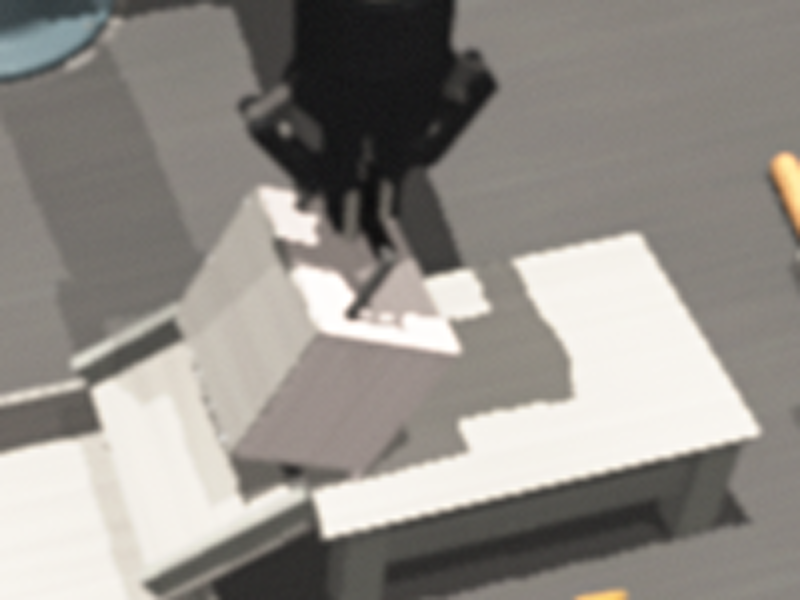

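```bash
cat > ov.py <<'E'
from tip import *
def draw(name,th,out,box,live=True,hand=None):
    # box x0,y0,x1,y1 ; draws tin wireframe with handle fixed at measured handle point and angle th
    f=grab_frame(name); s,R,h=cur()
    if hand is not None: h=hand
    t=np.radians(th); ax=ex*np.cos(t)+np.array([0,0,-np.sin(t)]); az=ex*np.sin(t)+np.array([0,0,np.cos(t)])
    ay=np.array([np.cos(psi),np.sin(psi),0])*1.0
    T=lambda x,y,z: h+ax*(x+92)/1e3+az*(z-70)/1e3+ay*y/1e3
    k=4; im=cv2.resize(f["img"][box[1]:box[3],box[0]:box[2],::-1],None,fx=k,fy=k,interpolation=cv2.INTER_CUBIC)
    def line(P,col):
        q=(proj(f,np.array(P))-[box[0],box[1]])*k
        cv2.polylines(im,[np.int32(q)],False,col,1)
    for y in (-55,55): line([T(-50,y,0),T(60,y,0),T(60,y,4),T(50,y,4),T(50,y,90),T(-50,y,90),T(-50,y,0)],(0,0,255) if y>0 else (255,0,0))
    for a in ((60,0),(50,90),(-50,90),(-50,0)): line([T(a[0],-55,a[1]),T(a[0],55,a[1])],(0,200,0))
    line([T(-92,-35,70),T(-92,35,70)],(0,255,255))
    # stand edge, chute
    h0=np.array(json.load(open("h0.json"))); E=h0+ex*.152; 
    S=lambda x,y,z: np.array([E[0],E[1],0])+ex*x/1e3+ay*y/1e3+np.array([0,0,z/1e3])
    line([S(0,-85,118),S(0,85,118)],(255,0,255)); c=np.cos(np.radians(25))*105; d=np.sin(np.radians(25))*105
    line([S(0,-76,118),S(c,-76,118-d),S(c,76,118-d),S(0,76,118)],(255,0,255)); line([S(0,85,100),S(-270,85,100),S(-270,-85,100)],(255,0,255))
    cv2.imwrite(out,im)
if __name__=="__main__":
    draw("scene",float(sys.argv[1]),sys.argv[2],(270,140,470,290))
E
python3 ov.py 54 pics/o13.png
```

```text
(no output)
```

View pics/o13.png

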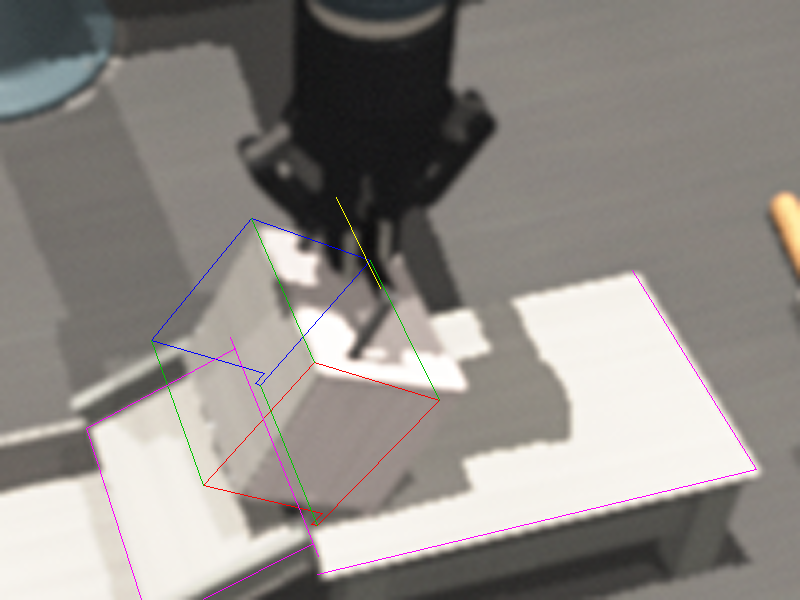

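```bash
cat > fit.py <<'E'
from tip import *
from scipy.optimize import least_squares
def fit(f,pts,uv,th0,fixyaw=True):
    """pts tin coords mm, uv full-res px"""
    h0=np.array(json.load(open("h0.json"))); E=h0+ex*.152; E[2]=0
    ay=np.array([np.cos(psi),np.sin(psi),0])
    s,R,h=cur(); st=H(0)+np.array([(h-h0)@ex*1e3,(h-h0)[2]*1e3])
    def P(p):
        hx,hz,yy,th,yw=p; t=np.radians(th)
        e2=ex*np.cos(yw)+ay*np.sin(yw); a2=ay*np.cos(yw)-ex*np.sin(yw)
        ax=e2*np.cos(t)+np.array([0,0,-np.sin(t)]); az=e2*np.sin(t)+np.array([0,0,np.cos(t)])
        b=E+ex*hx/1e3+ay*yy/1e3+np.array([0,0,hz/1e3])
        return np.array([b+ax*(x+92)/1e3+az*(z-70)/1e3+a2*y/1e3 for x,y,z in pts])
    r=least_squares(lambda p:np.r_[(proj(f,P(p))-uv).ravel(),p[4]*30],[st[0],st[1],0,th0,0])
    p=r.x; t=np.radians(p[3])
    rel=np.array([0-p[0],118-p[1]]) # E rel handle, to tin frame
    e=np.array([rel[0]*np.cos(t)-rel[1]*np.sin(t), rel[0]*np.sin(t)+rel[1]*np.cos(t)])+[-92,70]
    print("handle stand",p[:3],"theta",p[3],"yaw",p[4],"| cmd handle",st,"| edge in tin coords",e,"res px",np.round(r.fun[:-1],1))
E
python3 - <<'E'
from fit import *
g=grab_frame("scene")
uv=np.array([(315,365),(466,388),(235,492),(255,222),(362,510)])/4+[270,140]
fit(g,[(-50,55,90),(-50,55,0),(50,55,90),(-50,-55,90),(50,55,0)],uv,60)
f=grab_frame("wrist"); cv2.imwrite("pics/w13.png",f["img"][:,:,::-1])
print(nets.spot_point("handle",g)[:1],nets.spot_point("toe",g)[:1])
E
```

```text
handle stand [-38.6632 279.2242   8.1085] theta 62.67751514831646 yaw -0.004747674329931433 | cmd handle [-42.7369 266.2509] | edge in tin coords [68.9839 30.3482] res px [ 1.2  0.4 -1.4 -0.1 -1.2  0.5  0.3 -0.4  1.1 -0.5]
[{'point': [0.5698, 0.0938, 0.2677], 'confidence': 0.91}] []
```

View pics/w13.png

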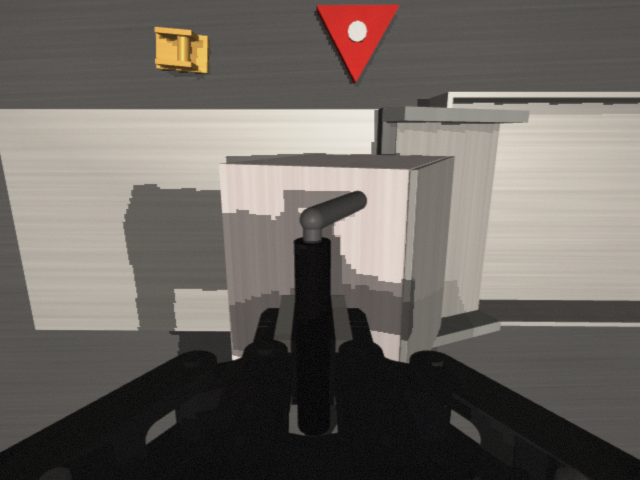

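```bash
cat > fit2.py <<'E'
from tip import *
from scipy.optimize import least_squares
def fit2(obs,th0,wh=1.0):
    """obs: list of (frame, pts, uv); handle prior at commanded with sigma 1.5mm"""
    h0=np.array(json.load(open("h0.json"))); E=h0+ex*.152; E[2]=0
    ay=np.array([np.cos(psi),np.sin(psi),0])
    s,R,h=cur(); st=H(0)+np.array([(h-h0)@ex*1e3,(h-h0)[2]*1e3])
    def P(p,pts):
        hx,hz,yy,th,yw=p; t=np.radians(th)
        e2=ex*np.cos(yw)+ay*np.sin(yw); a2=ay*np.cos(yw)-ex*np.sin(yw)
        ax=e2*np.cos(t)+np.array([0,0,-np.sin(t)]); az=e2*np.sin(t)+np.array([0,0,np.cos(t)])
        b=E+ex*hx/1e3+ay*yy/1e3+np.array([0,0,hz/1e3])
        return np.array([b+ax*(x+92)/1e3+az*(z-70)/1e3+a2*y/1e3 for x,y,z in pts])
    def res(p): return np.concatenate([(proj(f,P(p,q))-uv).ravel() for f,q,uv in obs]+[[p[4]*30,(p[0]-st[0])*wh,(p[1]-st[1])*wh,p[2]*.3]])
    r=least_squares(res,[st[0],st[1],0,th0,0]); p=r.x; t=np.radians(p[3]); rel=np.array([-p[0],118-p[1]])
    e=np.array([rel[0]*np.cos(t)-rel[1]*np.sin(t), rel[0]*np.sin(t)+rel[1]*np.cos(t)])+[-92,70]
    print("handle",p[:3],"theta",p[3],"yaw",p[4],"| cmd",st,"| edge in tin",e,"res",np.round(r.fun,1))
    return p
E
python3 - <<'E'
from fit2 import *
g=grab_frame("scene"); f=grab_frame("wrist")
uv=np.array([(315,365),(466,388),(235,492),(255,222),(362,510)])/4+[270,140]
o1=(g,[(-50,55,90),(-50,55,0),(50,55,90),(-50,-55,90),(50,55,0)],uv)
o2=(f,[(-50,55,0),(-50,55,90),(50,55,90)],np.array([(222,165),(408,168),(453,157)],float))
fit2([o1],60);fit2([o2],60);fit2([o1,o2],60)
E
```

```text
handle [-43.0698 266.5009  -1.718 ] theta 62.428351974755785 yaw -0.004342724674226863 | cmd [-43.1518 266.281 ] | edge in tin [59.5712 39.4438] res [ 1.3  0.6 -1.9  0.1 -0.8  0.2  0.7  0.3  0.9 -0.8 -0.1  0.1  0.2 -0.5]
handle [-43.2904 266.0975   1.6712] theta 63.1445880499708 yaw 0.011081217695126537 | cmd [-43.1518 266.281 ] | edge in tin [59.6811 41.7199] res [-0.1 -0.6  0.1  1.5 -0.1 -1.4  0.3 -0.1 -0.2  0.5]
handle [-43.444  266.7738   1.5274] theta 62.948876723855896 yaw 0.010761974291581999 | cmd [-43.1518 266.281 ] | edge in tin [60.2557 41.0311] res [ 2.6  1.8 -0.7  0.6  0.8  1.7  1.2  1.5  2.5  0.  -0.1 -0.3  0.5  2.1
  0.9 -1.1  0.3 -0.3  0.5  0.5]
```

```bash
cat > go.py <<'E'
from tip import *
# args: "x,z" stand handle targets or "th/s"
s,R,h=cur(); h0=np.array(json.load(open("h0.json"))); st=H(0)+np.array([(h-h0)@ex*1e3,(h-h0)[2]*1e3])
lat=(h-h0)@np.array([np.cos(psi),np.sin(psi),0])*1e3
r=np.hypot(st[0],st[1]-118)
print("t",s["t"],"gap",round(s["finger_gap"],4),"H",st,"lat",round(lat,1),"F",np.array(s["ft_force"]),"M",np.array(s["moment"]),"toolz",R[:,2])
if r>142:
    b=np.sqrt(r*r-142**2); th=np.degrees(np.arctan2(st[0],st[1]-118)+np.arctan2(142,b)); print("if wall on edge: s",70-b,"theta",th)
for a in sys.argv[1:]:
    if "/" in a:
        th,ss=map(float,a.split("/")); t=np.radians(th); q=np.array([-142*np.cos(t)+(70-ss)*np.sin(t),118+142*np.sin(t)+(70-ss)*np.cos(t)])
    else: q=np.array(list(map(float,a.split(","))))
    w=h0+ex*(q[0]+152)/1e3+np.array([0,0,(q[1]-170)/1e3])
    print(a,np.round(q,1),"row cm",np.round(R.T@(w-h)*100,2))
E
python3 go.py -- -38,267.5 -33,268.5 -28,268.5 -24,268.5 -21,268.5 2>/dev/null || python3 - <<'E'
E
sed -i 's/sys.argv\[1:\]/[a for a in sys.argv[1:] if a!="--"]/' go.py; python3 go.py -- -38,267.5 -33,268.5 -28,268.5 -24,268.5 -21,268.5
```

```text
t 13.6 gap 0.0095 H [-43.1518 266.281 ] lat 0.3 F [ 0.0306 -1.8047 -5.2244] M [-0.0811  0.0173 -0.045 ] toolz [ 0.0085  0.0143 -0.9999]
if wall on edge: s 9.292984784886116 theta 50.62687103490828
t 13.6 gap 0.0095 H [-43.1518 266.281 ] lat 0.3 F [ 0.0306 -1.8047 -5.2244] M [-0.0811  0.0173 -0.045 ] toolz [ 0.0085  0.0143 -0.9999]
if wall on edge: s 9.292984784886116 theta 50.62687103490828
-38,267.5 [-38.  267.5] row cm [-0.03  0.51 -0.13]
-33,268.5 [-33.  268.5] row cm [-0.03  1.01 -0.24]
-28,268.5 [-28.  268.5] row cm [-0.03  1.51 -0.24]
-24,268.5 [-24.  268.5] row cm [-0.02  1.91 -0.25]
-21,268.5 [-21.  268.5] row cm [-0.02  2.21 -0.25]
```

Emit:
{"api": "send_rows", "payload": {
  "plan": [
    [0,0.35,-0.1,0],
    [0,0.7,-0.2,0],
    [0,1.1,-0.25,0],
    [0,1.5,-0.25,0],
    [0,1.8,-0.25,0]
  ]
}}

```text
t: 14.1
tool_pos: [0.5694, 0.0771, 0.2291]
orientation: [[0.999, -0.036, 0.008], [-0.036, -0.999, 0.014], [0.008, -0.015, -1.0]]
ft_force: [-0.0, 0.6, -7.1]
finger_gap: 0.0097
```

```bash
python3 go.py -- -21,268.5 68/16 70/13
python3 - <<'E'
from h import *
g=grab_frame("scene")
cv2.imwrite("pics/s14.png",cv2.resize(g["img"][140:290,260:460,::-1],(800,600),interpolation=cv2.INTER_CUBIC))
E
```

```text
t 14.1 gap 0.0097 H [-24.6995 268.2755] lat 0.1 F [-0.0158  0.5973 -7.1448] M [-0.0035  0.0508  0.0636] toolz [ 0.0081  0.0144 -0.9999]
if wall on edge: s 14.965591745476125 theta 59.48157238227728
-21,268.5 [-21.  268.5] row cm [-0.01  0.37 -0.03]
68/16 [ -3.1 269.9] row cm [-0.01  2.15 -0.19]
70/13 [  5.  270.9] row cm [-0.    2.97 -0.31]
```

View pics/s14.png

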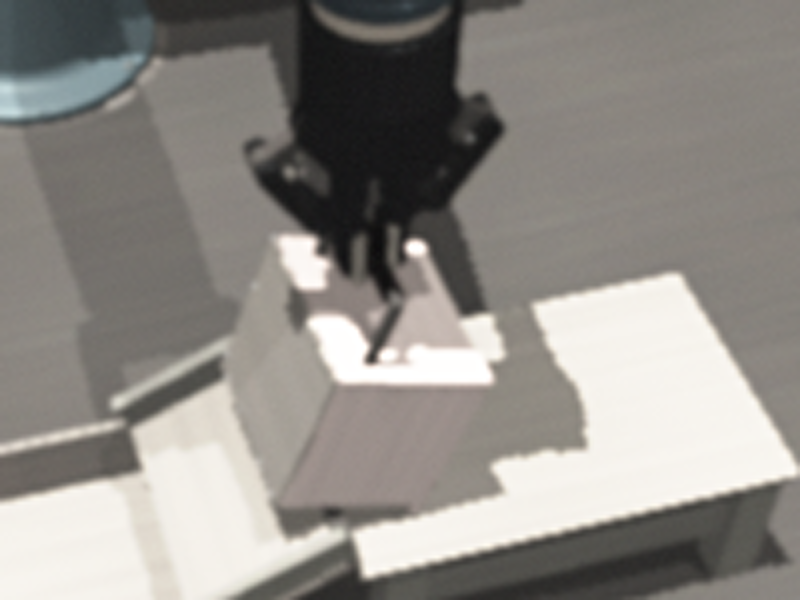

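Run:
```python
from fit2 import *
g=grab_frame("scene")
uv=np.array([(338,386),(493,381),(275,503),(275,238),(415,242)])/4+[260,140]
fit2([(g,[(-50,55,90),(-50,55,0),(50,55,90),(-50,-55,90),(-50,-55,0)],uv)],65)
```

```text
handle [-24.611  268.3063   0.5938] theta 71.63797449016181 yaw 0.009907617704896779 | cmd [-24.5542 268.3425] | edge in tin [58.4064 46.0084] res [ 0.  -1.1 -1.1  0.2  0.5  1.2 -0.1 -0.3  0.6  0.1  0.3 -0.1 -0.   0.2]
```

```bash
python3 go.py -- -18,268.5 -12,268.5 -6,268.5 -1,268.5 2,268.5 74/16 76/11 78/8 80/7
```

```text
t 14.2 gap 0.0098 H [-24.5542 268.3425] lat 0.2 F [ 0.3916 -0.8173 -7.7756] M [-0.1131 -0.0206 -0.0131] toolz [ 0.0082  0.014  -0.9999]
if wall on edge: s 14.84757176288926 theta 59.498209109669375
-18,268.5 [-18.  268.5] row cm [-0.02  0.66 -0.03]
-12,268.5 [-12.  268.5] row cm [-0.02  1.26 -0.03]
-6,268.5 [ -6.  268.5] row cm [-0.01  1.86 -0.04]
-1,268.5 [ -1.  268.5] row cm [-0.01  2.36 -0.05]
2,268.5 [  2.  268.5] row cm [-0.01  2.65 -0.05]
74/16 [ 12.8 269.4] row cm [-0.01  3.73 -0.16]
76/11 [ 22.9 270.1] row cm [-0.    4.74 -0.24]
78/8 [ 31.1 269.8] row cm [ 0.    5.56 -0.22]
80/7 [ 37.4 268.8] row cm [ 0.    6.19 -0.13]
```

Emit:
{"api": "send_rows", "payload": {
  "plan": [
    [0,0.4,-0.03,0],
    [0,0.9,-0.05,0],
    [0,1.4,-0.05,0],
    [0,1.9,-0.05,0],
    [0,2.4,-0.05,0]
  ]
}}

```text
t: 14.7
tool_pos: [0.5685, 0.0525, 0.2293]
orientation: [[0.999, -0.036, 0.008], [-0.037, -0.999, 0.014], [0.008, -0.015, -1.0]]
ft_force: [0.2, 0.5, -7.2]
finger_gap: 0.0098
```

Emit:
{"api": "send_rows", "payload": {
  "plan": [
    [0,0.3,0,0],
    [0,0.6,-0.04,0],
    [0,0.9,-0.08,0],
    [0,1.2,-0.1,0]
  ]
}}

```text
t: 15.1
tool_pos: [0.5681, 0.0403, 0.2301]
orientation: [[0.999, -0.036, 0.008], [-0.037, -0.999, 0.014], [0.008, -0.015, -1.0]]
ft_force: [0.8, 0.6, -7.5]
finger_gap: 0.0099
```

```bash
python3 go.py -- 74/16 76/11 78/8 80/7
python3 - <<'E'
from h import *
g=grab_frame("scene")
cv2.imwrite("pics/s15.png",cv2.resize(g["img"][140:290,260:460,::-1],(800,600),interpolation=cv2.INTER_CUBIC))
g=grab_frame("wrist")
cv2.imwrite("pics/w15.png",g["img"][:,:,::-1])
E
```

```text
t 15.1 gap 0.0099 H [ 12.0509 269.358 ] lat 0.0 F [ 0.8364  0.6132 -7.4552] M [ 0.0111  0.0795 -0.0207] toolz [ 0.0082  0.0143 -0.9999]
if wall on edge: s 16.237024279295746 theta 73.81489954522755
74/16 [ 12.8 269.4] row cm [-0.    0.07 -0.  ]
76/11 [ 22.9 270.1] row cm [ 0.    1.08 -0.09]
78/8 [ 31.1 269.8] row cm [ 0.    1.91 -0.07]
80/7 [ 37.4 268.8] row cm [0.   2.53 0.02]
```

View pics/s15.png

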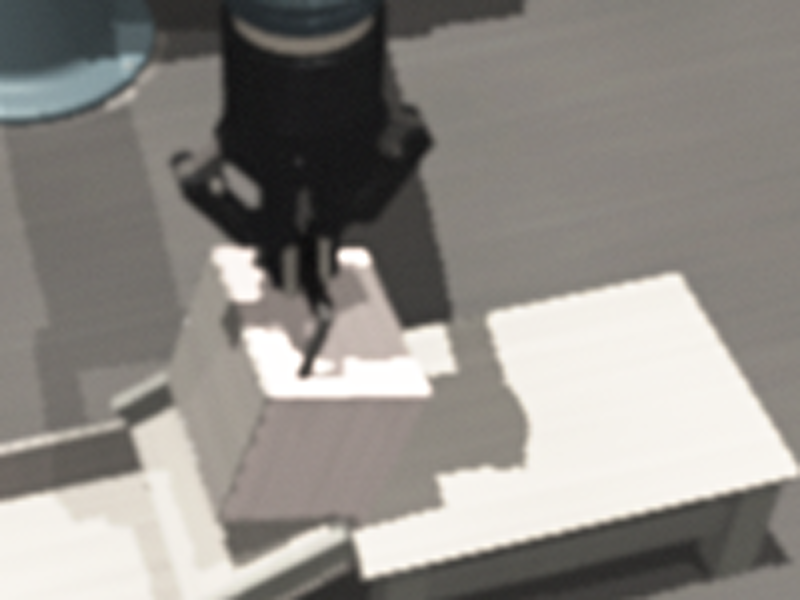

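View pics/w15.png

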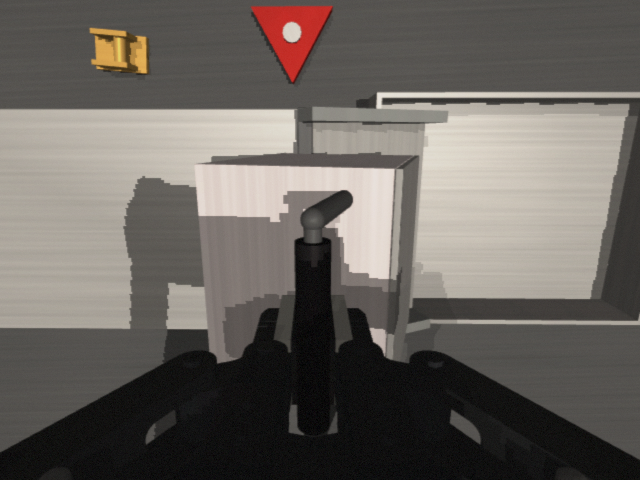

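Emit:
{"api": "send_rows", "payload": {
  "plan": [
    [0,0.4,-0.03,0],
    [0,0.75,-0.06,0],
    [0,1.1,-0.09,0],
    [0,1.5,-0.08,0],
    [0,1.9,-0.07,0]
  ]
}}

```text
t: 15.7
tool_pos: [0.5673, 0.0209, 0.2305]
orientation: [[0.999, -0.037, 0.008], [-0.037, -0.999, 0.014], [0.008, -0.015, -1.0]]
ft_force: [-0.8, 0.1, -8.3]
finger_gap: 0.0095
```

```bash
python3 go.py -- 78/8 80/7 82/6.5 84/6 86/6
python3 - <<'E'
from h import *
g=grab_frame("scene")
cv2.imwrite("pics/s16.png",cv2.resize(g["img"][140:290,260:460,::-1],(800,600),interpolation=cv2.INTER_CUBIC))
E
```

```text
t 15.7 gap 0.0095 H [ 31.4672 269.7593] lat -0.1 F [-0.8486  0.0952 -8.2886] M [0.0868 0.0756 0.0328] toolz [ 0.0081  0.0143 -0.9999]
if wall on edge: s 7.894618283330146 theta 78.09151941250757
78/8 [ 31.1 269.8] row cm [ 0.01 -0.03 -0.  ]
80/7 [ 37.4 268.8] row cm [0.01 0.59 0.09]
82/6.5 [ 43.1 267.5] row cm [0.01 1.17 0.21]
84/6 [ 48.8 265.9] row cm [0.01 1.74 0.36]
86/6 [ 53.9 264.1] row cm [0.01 2.26 0.53]
```

View pics/s16.png

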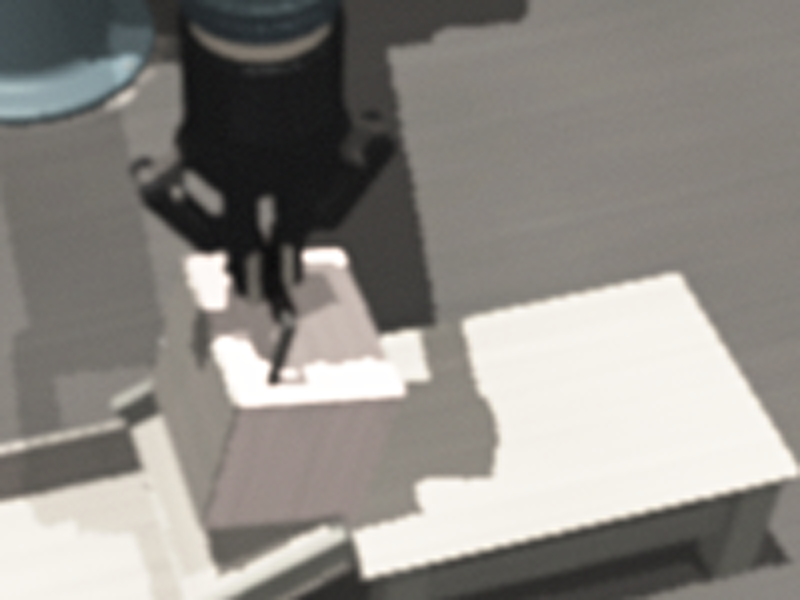

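Run:
```python
from fit2 import *
g=grab_frame("scene")
uv=np.array([(243,407),(403,396),(209,525),(187,258),(345,251)])/4+[260,140]
p=fit2([(g,[(-50,55,90),(-50,55,0),(50,55,90),(-50,-55,90),(-50,-55,0)],uv)],75)
import ov
ov.draw("scene",p[3],"pics/o16.png",(260,140,460,290))
```

```text
handle [ 31.1591 269.6511   1.444 ] theta 79.722086297474 yaw -0.02141816557775675 | cmd [ 31.6405 269.6972] | edge in tin [51.6582 12.2828] res [-0.9 -0.1  0.2 -0.7 -0.1  1.1  0.3  0.  -0.6 -0.4 -0.6 -0.5 -0.   0.4]
```

View pics/o16.png

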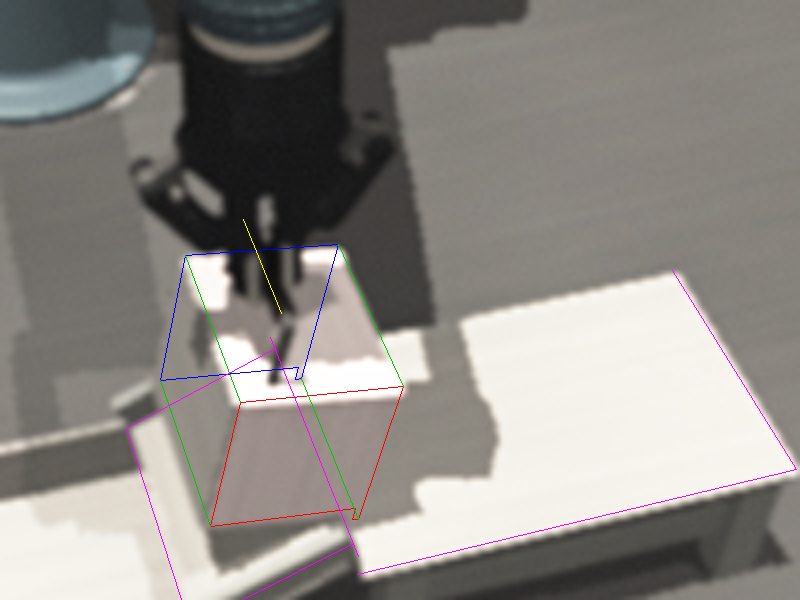

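Emit:
{"api": "send_rows", "payload": {
  "plan": [
    [0,0.35,0.04,0],
    [0,0.7,0.1,0],
    [0,1.1,0.2,0],
    [0,1.45,0.28,0],
    [0,1.8,0.38,0]
  ]
}}

```text
t: 16.35
tool_pos: [0.5666, 0.0029, 0.2262]
orientation: [[0.999, -0.037, 0.008], [-0.038, -0.999, 0.015], [0.007, -0.015, -1.0]]
ft_force: [-0.0, 1.4, -9.0]
finger_gap: 0.0096
```

```bash
python3 go.py -- 86/5.5 88/5 90/5 92/5 94/5
python3 - <<'E'
from h import *
g=grab_frame("scene")
cv2.imwrite("pics/s17.png",cv2.resize(g["img"][140:290,260:460,::-1],(800,600),interpolation=cv2.INTER_CUBIC))
E
```

```text
t 16.35 gap 0.0096 H [ 49.5694 265.3716] lat -0.2 F [-0.0374  1.3813 -8.9536] M [ 0.2571  0.0239 -0.0719] toolz [ 0.0077  0.0147 -0.9999]
if wall on edge: s 6.663487724534356 theta 84.55229628467441
86/5.5 [ 54.4 264.2] row cm [0.02 0.49 0.11]
88/5 [ 60.  262.2] row cm [0.02 1.05 0.3 ]
90/5 [ 65. 260.] row cm [0.02 1.55 0.51]
92/5 [ 69.9 257.6] row cm [0.02 2.05 0.74]
94/5 [ 74.7 255.1] row cm [0.02 2.53 0.99]
```

View pics/s17.png

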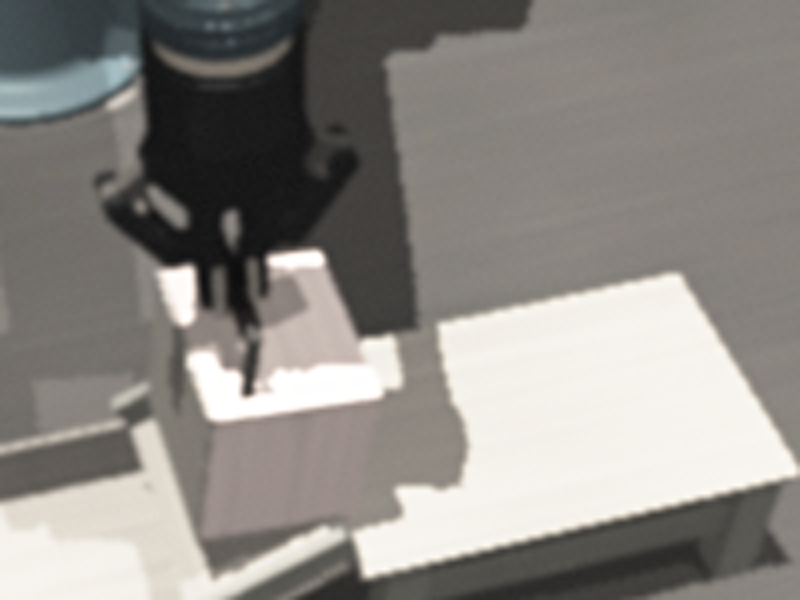

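Emit:
{"api": "send_rows", "payload": {
  "plan": [
    [0,0.35,0.15,0],
    [0,0.75,0.3,0],
    [0,1.1,0.42,0],
    [0,1.5,0.58,0],
    [0,1.85,0.75,0]
  ]
}}

```text
t: 16.9
tool_pos: [0.5663, -0.0165, 0.2186]
orientation: [[0.999, -0.038, 0.009], [-0.038, -0.999, 0.014], [0.008, -0.014, -1.0]]
ft_force: [0.3, 0.5, -5.0]
finger_gap: 0.0098
```

```bash
python3 go.py -- 92/6 94/6 96/6 98/6 100/6 102/6
python3 - <<'E'
from h import *
g=grab_frame("scene")
cv2.imwrite("pics/s18.png",cv2.resize(g["img"][140:290,240:440,::-1],(800,600),interpolation=cv2.INTER_CUBIC))
E
```

```text
t 16.9 gap 0.0098 H [ 68.8712 257.8477] lat 0.1 F [ 0.2981  0.5453 -5.0079] M [ 0.1391 -0.0738 -0.0509] toolz [ 0.0088  0.0139 -0.9999]
if wall on edge: s 5.683365151356668 theta 91.85159843177345
92/6 [ 68.9 257.7] row cm [-0.01  0.    0.02]
94/6 [ 73.7 255.2] row cm [-0.01  0.49  0.26]
96/6 [ 78.5 252.5] row cm [-0.01  0.97  0.52]
98/6 [ 83.1 249.7] row cm [-0.01  1.44  0.79]
100/6 [ 87.7 246.7] row cm [-0.01  1.9   1.08]
102/6 [ 92.1 243.6] row cm [-0.01  2.35  1.39]
```

View pics/s18.png

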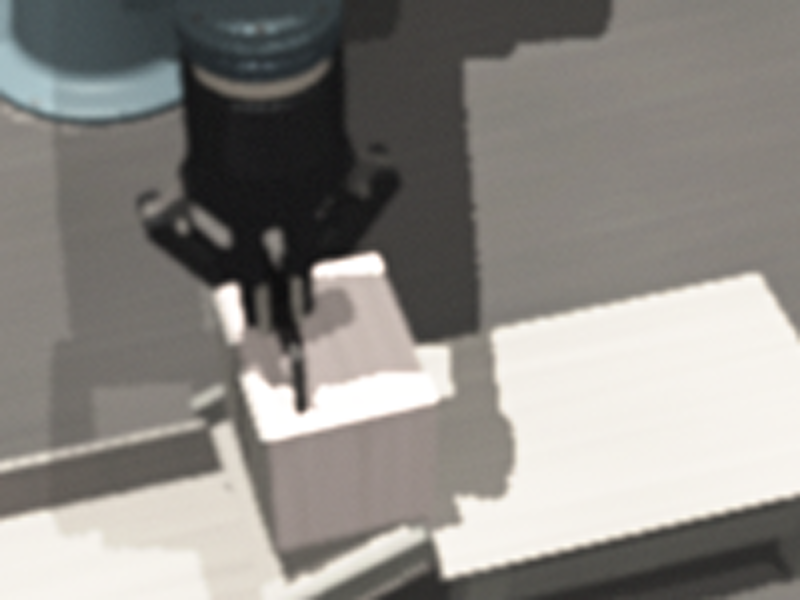

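Emit:
{"api": "send_rows", "payload": {
  "plan": [
    [0,0.4,0.2,0],
    [0,0.8,0.42,0],
    [0,1.2,0.65,0],
    [0,1.55,0.87,0],
    [0,1.9,1.08,0]
  ]
}}

```text
t: 17.45
tool_pos: [0.566, -0.0368, 0.2081]
orientation: [[0.999, -0.038, 0.01], [-0.038, -0.999, 0.012], [0.009, -0.012, -1.0]]
ft_force: [-0.8, -1.8, -0.4]
finger_gap: 0.0101
```

```bash
python3 go.py -- 100/6 102/6 104/6 106/6 108/6 110/6
python3 - <<'E'
from h import *
g=grab_frame("scene")
cv2.imwrite("pics/s19.png",cv2.resize(g["img"][150:345,200:460,::-1],(800,600),interpolation=cv2.INTER_CUBIC))
E
```

```text
t 17.45 gap 0.0101 H [ 89.1074 247.2708] lat 0.4 F [-0.7842 -1.762  -0.393 ] M [-0.327   0.2025 -0.0381] toolz [ 0.0097  0.0119 -0.9999]
if wall on edge: s 3.0145237534534175 theta 99.3242172635141
100/6 [ 87.7 246.7] row cm [-0.05 -0.14  0.06]
102/6 [ 92.1 243.6] row cm [-0.05  0.31  0.36]
104/6 [ 96.5 240.3] row cm [-0.05  0.74  0.69]
106/6 [100.7 236.9] row cm [-0.05  1.17  1.03]
108/6 [104.7 233.3] row cm [-0.05  1.58  1.38]
110/6 [108.7 229.5] row cm [-0.05  1.98  1.75]
```

View pics/s19.png

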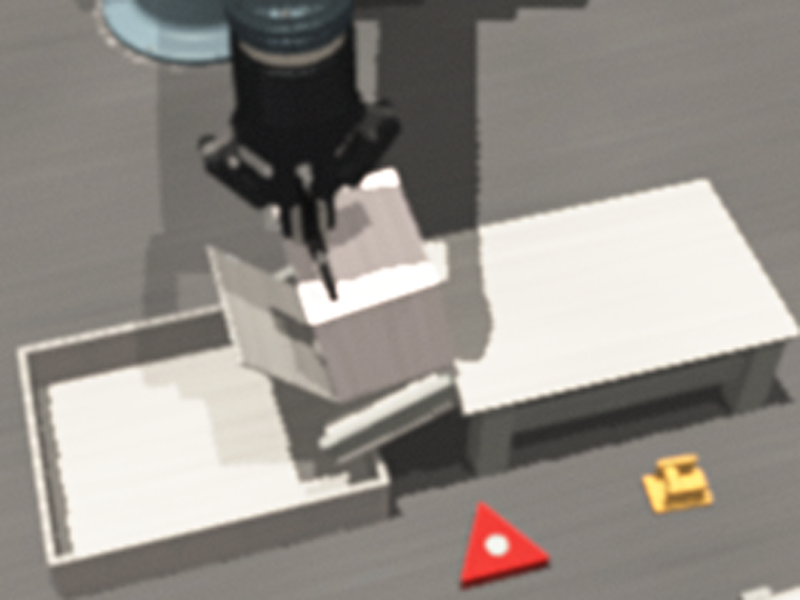

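Emit:
{"api": "send_rows", "payload": {
  "plan": [
    [0,0.1,0.15,0],
    [0,0.2,0.28,0],
    [0,0.35,0.4,0],
    [0,0.55,0.55,0],
    [0,0.75,0.7,0]
  ]
}}

```text
t: 18.0
tool_pos: [0.5661, -0.046, 0.2018]
orientation: [[0.999, -0.039, 0.011], [-0.039, -0.999, 0.009], [0.01, -0.009, -1.0]]
ft_force: [-2.8, -4.7, 4.9]
finger_gap: 0.0098
```

```bash
python3 go.py -- 104/6 106/6 108/6 110/6 112/5 115/4
python3 - <<'E'
from h import *
g=grab_frame("scene")
cv2.imwrite("pics/s20.png",cv2.resize(g["img"][150:345,200:460,::-1],(800,600),interpolation=cv2.INTER_CUBIC))
E
```

```text
t 18.0 gap 0.0098 H [ 98.2021 241.0435] lat 0.8 F [-2.7865 -4.688   4.8507] M [-0.768   0.4968 -0.0241] toolz [ 0.0107  0.0088 -0.9999]
if wall on edge: s 2.034292309080584 theta 103.01641737209808
104/6 [ 96.5 240.3] row cm [-0.09 -0.17  0.08]
106/6 [100.7 236.9] row cm [-0.09  0.25  0.42]
108/6 [104.7 233.3] row cm [-0.09  0.66  0.77]
110/6 [108.7 229.5] row cm [-0.09  1.06  1.14]
112/5 [113.5 225.3] row cm [-0.09  1.54  1.56]
115/4 [119.8 218.8] row cm [-0.09  2.18  2.2 ]
```

View pics/s20.png

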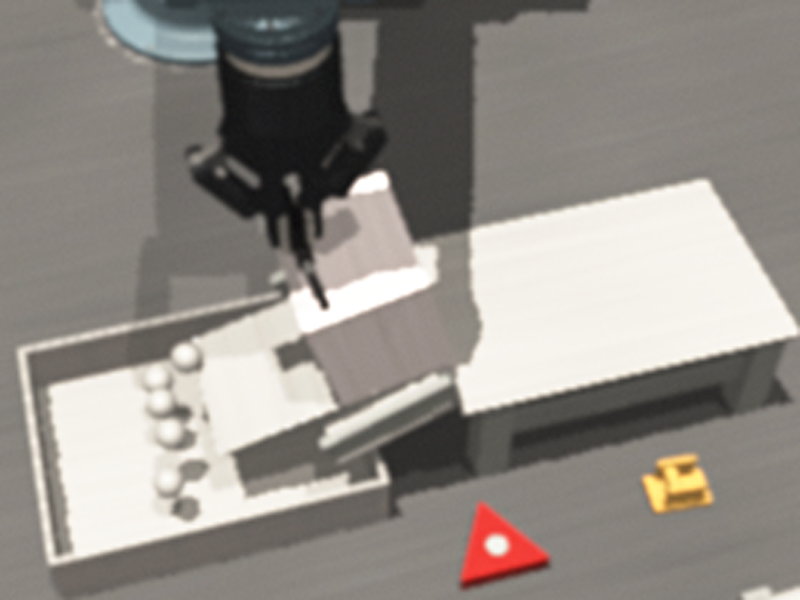

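Run:
```python
from fit2 import *
g=grab_frame("scene")
uv=np.array([(305,331),(437,278),(338,407),(387,174)])/(800/260)+[200,150]
p=fit2([(g,[(-50,55,90),(-50,55,0),(50,55,90),(-50,-55,0)],uv)],105)
import ov
ov.draw("scene",p[3],"pics/o20.png",(240,150,440,300))
f=grab_frame("wrist"); cv2.imwrite("pics/w20.png",f["img"][:,:,::-1])
```

```text
handle [ 96.3798 241.4445   1.5494] theta 104.17527182467973 yaw 0.0036603469681756808 | cmd [ 98.1152 241.1153] | edge in tin [51.2881  6.7851] res [-0.4  0.3 -2.8  1.6  1.2 -0.1 -1.6 -0.9  0.1 -1.7  0.3  0.5]
```

View pics/o20.png

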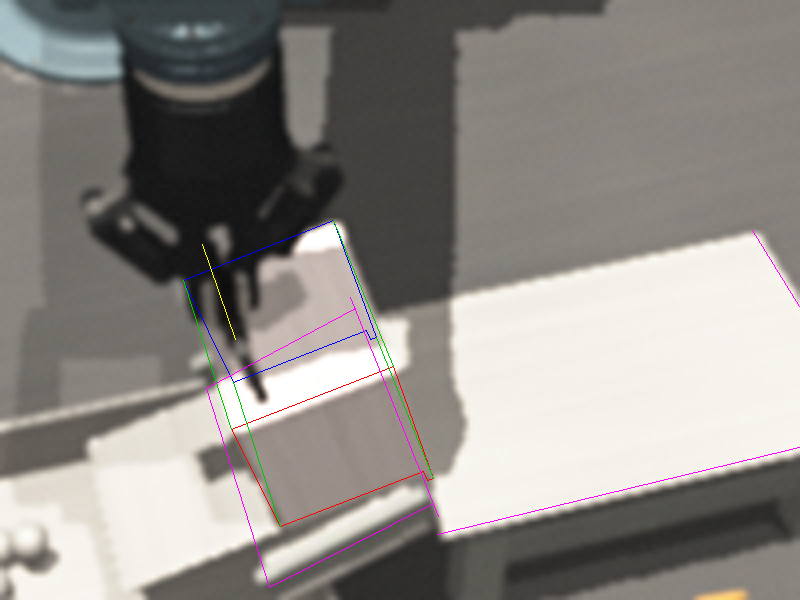

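View pics/w20.png

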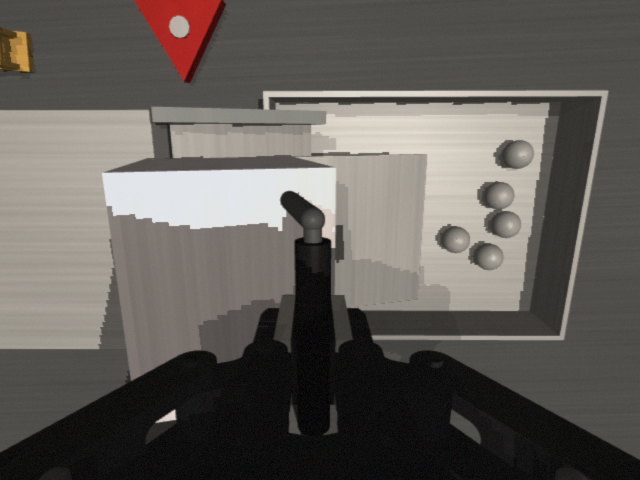

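```bash
python3 go.py -- 104/2.5 106/2.5 108/2.5 110/2.5 112/2.5 114/2.5 115/2.5 116/2.5
```

```text
t 18.2 gap 0.0097 H [ 97.9678 241.2437] lat 0.9 F [-2.5003 -4.0385  4.0017] M [-0.7235  0.5416  0.0409] toolz [ 0.0108  0.0093 -0.9999]
if wall on edge: s 2.0096287136809963 theta 102.89622397526936
104/2.5 [ 99.8 239.5] row cm [-0.09  0.19  0.18]
106/2.5 [104.  235.9] row cm [-0.09  0.61  0.53]
108/2.5 [108.1 232.2] row cm [-0.09  1.02  0.89]
110/2.5 [112.  228.3] row cm [-0.1   1.42  1.27]
112/2.5 [115.8 224.4] row cm [-0.1   1.8   1.67]
114/2.5 [119.4 220.3] row cm [-0.1   2.17  2.08]
115/2.5 [121.2 218.2] row cm [-0.1   2.34  2.28]
116/2.5 [122.9 216. ] row cm [-0.1   2.52  2.5 ]
```

Emit:
{"api": "send_rows", "payload": {
  "plan": [
    [0,0.3,0.25,0],
    [-0.05,0.6,0.5,0],
    [-0.05,0.9,0.78,0],
    [-0.05,1.2,1.05,0],
    [-0.05,1.45,1.3,0]
  ]
}}

```text
t: 18.7
tool_pos: [0.5657, -0.0614, 0.1893]
orientation: [[0.999, -0.039, 0.012], [-0.039, -0.999, 0.007], [0.012, -0.008, -1.0]]
ft_force: [-2.3, -6.3, 4.2]
finger_gap: 0.0101
```

```bash
python3 go.py -- 110/2.5 112/2.5 114/2.5 115/2.5 116/2.5
python3 - <<'E'
from h import *
g=grab_frame("scene")
cv2.imwrite("pics/s21.png",cv2.resize(g["img"][150:345,200:460,::-1],(800,600),interpolation=cv2.INTER_CUBIC))
E
```

```text
t 18.7 gap 0.0101 H [113.4774 228.5662] lat 0.8 F [-2.3281 -6.2731  4.1663] M [-0.9378  0.3878  0.0732] toolz [ 0.012   0.0073 -0.9999]
if wall on edge: s -0.27102548472282706 theta 109.41518464545187
110/2.5 [112.  228.3] row cm [-0.09 -0.15  0.02]
112/2.5 [115.8 224.4] row cm [-0.09  0.23  0.42]
114/2.5 [119.4 220.3] row cm [-0.09  0.6   0.82]
115/2.5 [121.2 218.2] row cm [-0.09  0.78  1.03]
116/2.5 [122.9 216. ] row cm [-0.09  0.95  1.24]
```

View pics/s21.png

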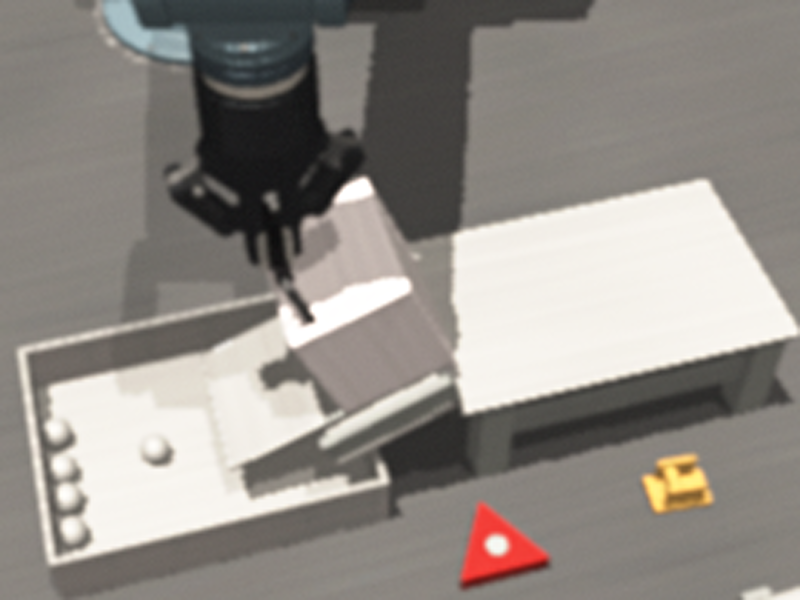

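```bash
python3 go.py -- 111/-2 113/-2 114/-2 115/-2 116/-2 117/-2
python3 - <<'E'
from fit2 import *
g=grab_frame("scene")
uv=np.array([(300,347),(412,288),(345,413),(368,180)])/(800/260)+[200,150]
p=fit2([(g,[(-50,55,90),(-50,55,0),(50,55,90),(-50,-55,0)],uv)],110)
E
```

```text
t 18.75 gap 0.0101 H [113.8377 228.1814] lat 0.8 F [-1.8899 -6.576   3.9675] M [-0.9827  0.2165  0.0494] toolz [ 0.0116  0.007  -0.9999]
if wall on edge: s -0.24925505978747253 theta 109.61284470589001
111/-2 [118.1 224.8] row cm [-0.08  0.43  0.34]
113/-2 [121.8 220.6] row cm [-0.08  0.8   0.75]
114/-2 [123.5 218.4] row cm [-0.08  0.98  0.97]
115/-2 [125.3 216.3] row cm [-0.08  1.15  1.18]
116/-2 [127.  214.1] row cm [-0.08  1.32  1.4 ]
117/-2 [128.6 211.8] row cm [-0.08  1.49  1.62]
handle [112.1007 228.4189   2.6847] theta 112.13896939549238 yaw 0.012147058466731541 | cmd [113.6668 228.3935] | edge in tin [52.5237  7.7761] res [-2.4  0.5 -0.5  0.4  1.   0.2 -1.3 -0.8  0.4 -1.6  0.   0.8]
```

Emit:
{"api": "send_rows", "payload": {
  "plan": [
    [0,0.15,0.15,0],
    [0,0.3,0.3,0],
    [-0.05,0.45,0.42,0],
    [-0.05,0.55,0.55,0]
  ]
}}

```text
t: 19.2
tool_pos: [0.5652, -0.0673, 0.1835]
orientation: [[0.999, -0.04, 0.012], [-0.04, -0.999, 0.007], [0.012, -0.007, -1.0]]
ft_force: [-0.8, -3.9, 1.1]
finger_gap: 0.0098
```

```bash
python3 go.py -- 115/-2
python3 - <<'E'
from h import *
g=grab_frame("scene")
cv2.imwrite("pics/s22.png",cv2.resize(g["img"][150:300,240:440,::-1],(800,600),interpolation=cv2.INTER_CUBIC))
E
```

```text
t 19.2 gap 0.0098 H [119.4276 222.768 ] lat 0.5 F [-0.8143 -3.9083  1.1078] M [-0.691   0.1381  0.0324] toolz [ 0.0124  0.0069 -0.9999]
if wall on edge: s -1.2410146543302716 theta 112.09830854358832
115/-2 [125.3 216.3] row cm [-0.06  0.59  0.65]
```

View pics/s22.png

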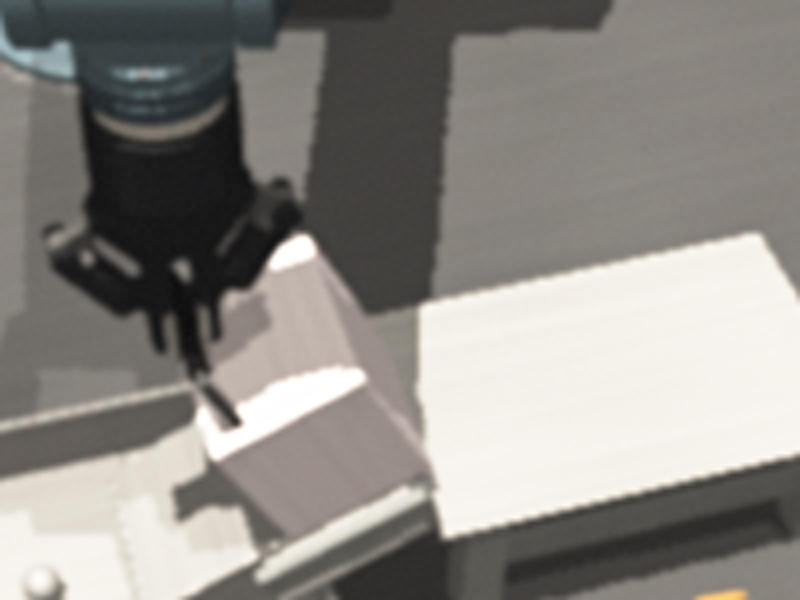

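Emit:
{"api": "send_rows", "payload": {
  "plan": [
    [0,0.1,0.12,0],
    [0,0.2,0.25,0],
    [-0.03,0.28,0.38,0]
  ]
}}

```text
t: 19.55
tool_pos: [0.5651, -0.0707, 0.1799]
orientation: [[0.999, -0.04, 0.013], [-0.04, -0.999, 0.006], [0.013, -0.006, -1.0]]
ft_force: [-0.3, -7.0, 2.9]
finger_gap: 0.0099
```

```bash
python3 go.py
python3 - <<'E'
from fit2 import *
import ov
g=grab_frame("scene")
cv2.imwrite("pics/s23.png",cv2.resize(g["img"][150:300,240:440,::-1],(800,600),interpolation=cv2.INTER_CUBIC))
ov.draw("scene",115,"pics/o23.png",(240,150,440,300))
E
```

```text
t 19.55 gap 0.0099 H [122.8074 219.1116] lat 0.5 F [-0.2889 -6.9801  2.9287] M [-0.9216  0.0974  0.0169] toolz [ 0.013   0.0055 -0.9999]
if wall on edge: s -1.702203378709683 theta 113.74292907906842
```

View pics/o23.png

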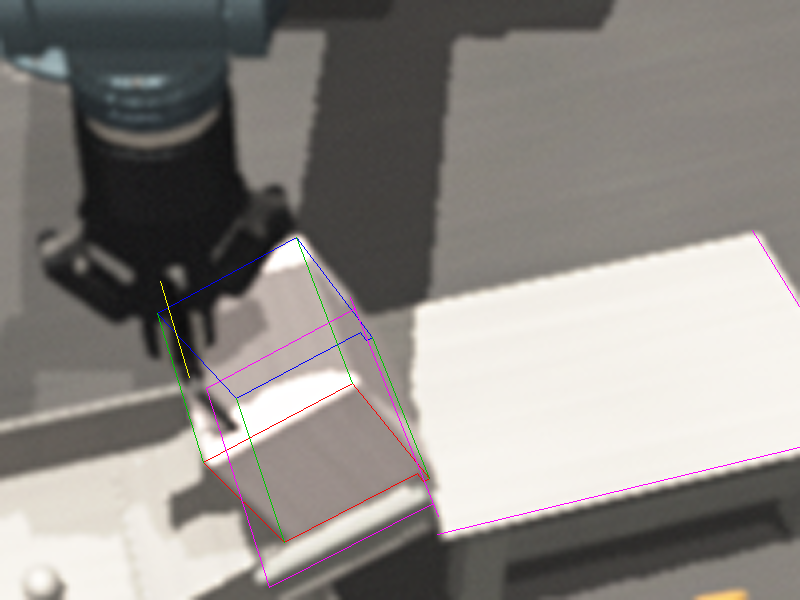

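Emit:
{"api": "send_rows", "payload": {
  "plan": [
    [0,0.15,0.08,0],
    [0,0.3,0.18,0],
    [0,0.4,0.25,0],
    [0,0.4,0.25,0]
  ]
}}

```text
t: 20.05
tool_pos: [0.5647, -0.0742, 0.1769]
orientation: [[0.999, -0.04, 0.012], [-0.04, -0.999, 0.007], [0.012, -0.007, -1.0]]
ft_force: [-0.1, -0.8, -1.2]
finger_gap: 0.01
```

```bash
python3 go.py
python3 - <<'E'
from fit2 import *
g=grab_frame("scene")
cv2.imwrite("pics/s24.png",cv2.resize(g["img"][150:300,240:440,::-1],(800,600),interpolation=cv2.INTER_CUBIC))
g=grab_frame("wrist")
cv2.imwrite("pics/w24.png",g["img"][:,:,::-1])
E
```

```text
t 20.05 gap 0.01 H [126.3329 216.1122] lat 0.3 F [-0.0729 -0.807  -1.2358] M [-0.1177  0.0842  0.0055] toolz [ 0.0124  0.007  -0.9999]
if wall on edge: s -3.6342048464030654 theta 114.75746684127614
```

View pics/s24.png

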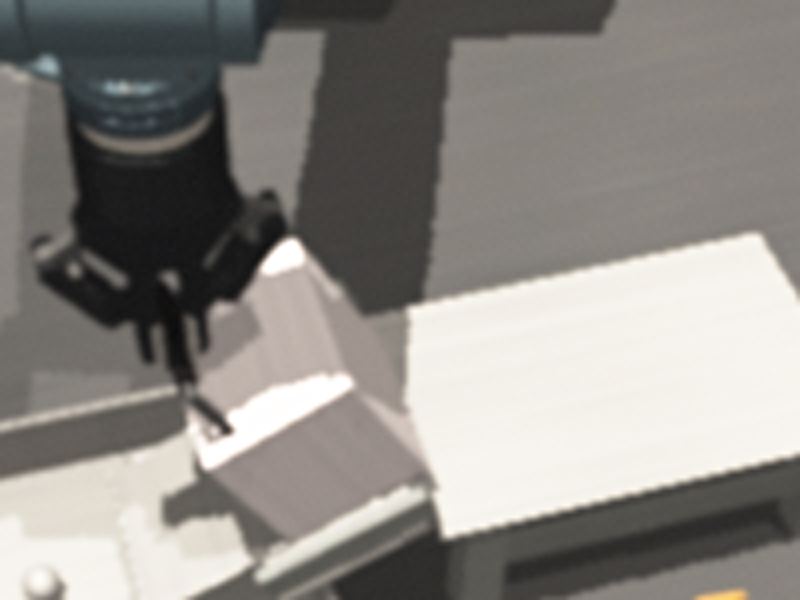

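View pics/w24.png

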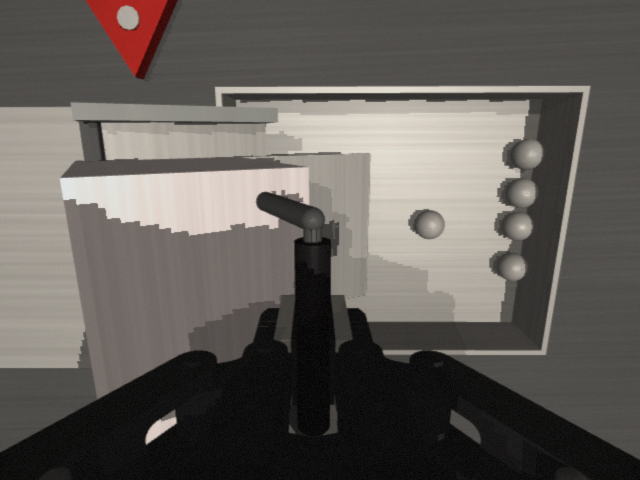

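Run:
```python
from fit2 import *
import ov
for n in ("scene","top"):
    g=grab_frame(n)
    for o in ("handle","toe","stop_edge","tin","chute","lid"):
        print(n,o,[(np.array(r["point"]),round(r["confidence"],2)) for r in nets.spot_point(o,g)[:2]])
    if n=="top": cv2.imwrite("pics/t24.png",cv2.resize(g["img"][190:290,250:430,::-1],(800,444),interpolation=cv2.INTER_CUBIC))
    else:
        uv=np.array([(208,468),(352,381),(293,541),(293,240)])/4+[240,150]
        fit2([(g,[(-50,55,90),(-50,55,0),(50,55,90),(-50,-55,0)],uv)],115,wh=.3)
s,R,h=cur(); print(h)
```

```text
scene handle [(array([ 0.5688, -0.0787,  0.2178]), 0.96)]
scene toe [(array([0.571 , 0.0629, 0.1157]), 0.69)]
scene stop_edge [(array([0.5695, 0.0488, 0.1182]), 0.88)]
scene tin [(array([0.5662, 0.0336, 0.1668]), 0.77)]
scene chute []Traceback (most recent call last):
  File "<stdin>", line 6, in <module>
ValueError: it knows: ball1_center, ball2_center, ball3_center, ball4_center, ball5_center, bolt, brush, chute, hammer, handle, latch, magnet, pan, scrap_tin, spool, stand, stop, stop_edge, tin, toe
```

Run:
```python
from fit2 import *
g=grab_frame("scene")
uv=np.array([(208,468),(352,381),(293,541),(293,240)])/4+[240,150]
pts=[(-50,55,90),(-50,55,0),(50,55,90),(-50,-55,0)]
for wh in (1,.3,.05): fit2([(g,pts,uv)],115,wh=wh)
cv2.imwrite("pics/s25.png",cv2.resize(g["img"][195:285,270:360,::-1],(600,600),interpolation=cv2.INTER_CUBIC))
g=grab_frame("top"); cv2.imwrite("pics/t24.png",cv2.resize(g["img"][190:290,250:430,::-1],(800,444),interpolation=cv2.INTER_CUBIC))
```

```text
handle [125.6613 216.1019   1.0421] theta 118.464805774747 yaw 0.01270276352384681 | cmd [126.4965 216.0621] | edge in tin [54.1349  6.2871] res [-0.7  0.1 -0.7  0.5  0.4  0.3 -0.7 -0.6  0.4 -0.8  0.   0.3]
handle [124.1273 215.8191   0.3057] theta 117.67694618118908 yaw 0.014042686746533261 | cmd [126.4965 216.0621] | edge in tin [52.2821  5.5108] res [-0.3 -0.2 -0.2  0.5  0.2  0.3 -0.1 -0.6  0.4 -0.7 -0.1  0.1]
handle [123.5109 214.9233  -0.4308] theta 117.44269921242535 yaw 0.015012536994117011 | cmd [126.4965 216.0621] | edge in tin [50.9381  5.0557] res [-0.2 -0.2  0.   0.5  0.2  0.2  0.  -0.5  0.5 -0.1 -0.1 -0.1]
```

View pics/t24.png

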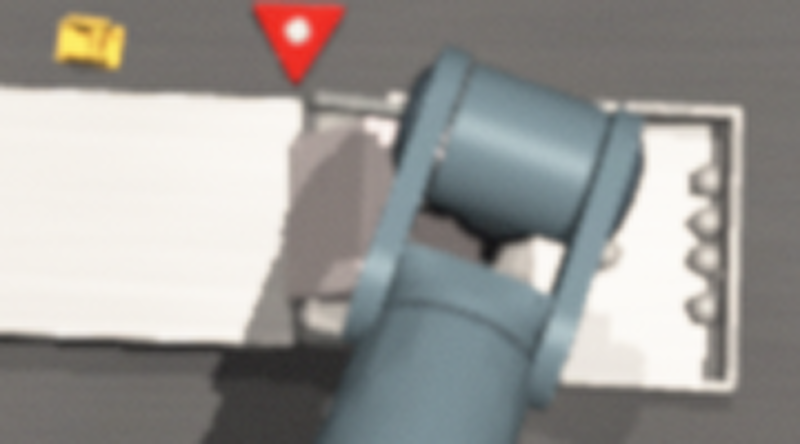

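View pics/s25.png

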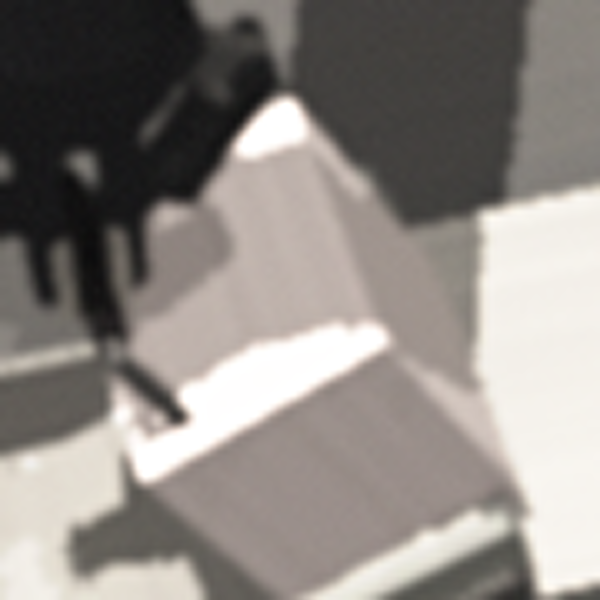

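Emit:
{"api": "send_rows", "payload": {
  "plan": [
    [0,0,0,0],
    [0,0,0,0],
    [0,0,0,0]
  ],
  "claw": 0.6
}}

```text
t: 20.85
tool_pos: [0.5649, -0.0747, 0.1773]
orientation: [[0.999, -0.04, 0.013], [-0.04, -0.999, 0.006], [0.013, -0.006, -1.0]]
ft_force: [0.0, -0.9, 0.6]
finger_gap: 0.0341
```

```bash
python3 go.py
python3 - <<'E'
from h import *
g=grab_frame("scene")
cv2.imwrite("pics/s26.png",cv2.resize(g["img"][150:300,240:440,::-1],(800,600),interpolation=cv2.INTER_CUBIC))
g=grab_frame("wrist")
cv2.imwrite("pics/w26.png",g["img"][:,:,::-1])
E
```

```text
t 20.85 gap 0.0341 H [126.781  216.5419] lat 0.5 F [ 0.0235 -0.8742  0.5694] M [-0.0021 -0.0032 -0.0838] toolz [ 0.0129  0.0058 -0.9999]
if wall on edge: s -4.96619193667496 theta 114.31252321157449
```

View pics/s26.png

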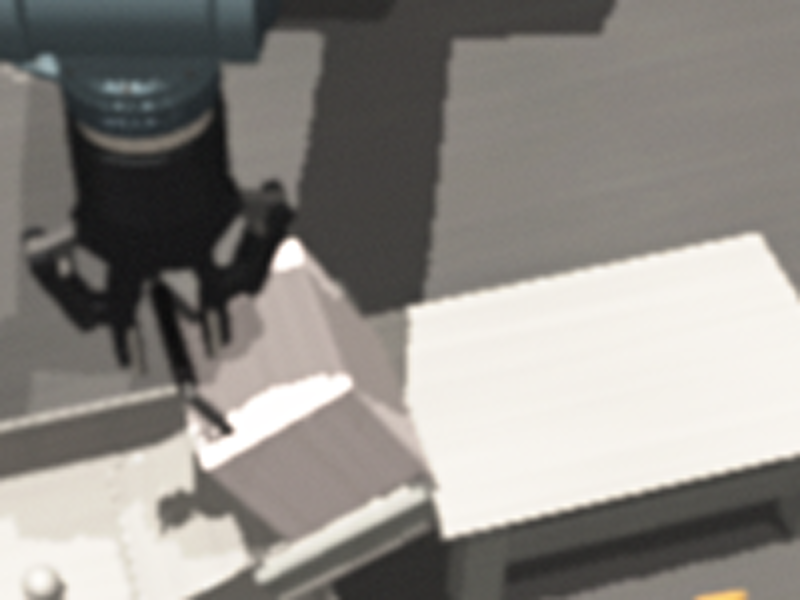

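View pics/w26.png

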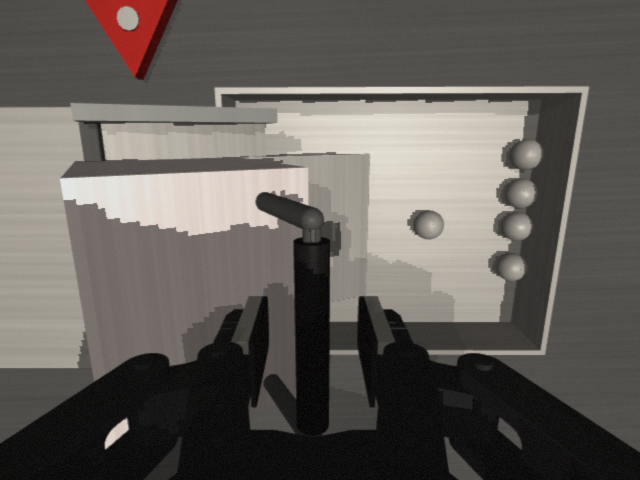

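Emit:
{"api": "send_rows", "payload": {
  "plan": [
    [0,0,-1.5,0],
    [0,0,-4,0],
    [0,0,-8,0],
    [0,0,-12,0],
    [0,0,-16,0]
  ]
}}

```text
t: 21.45
tool_pos: [0.5626, -0.0756, 0.3403]
orientation: [[0.999, -0.04, 0.014], [-0.04, -0.999, 0.005], [0.014, -0.006, -1.0]]
ft_force: [-0.1, -0.0, 0.7]
finger_gap: 0.0343
```

Emit:
{"api": "send_rows", "payload": {
  "plan": [
    [-3,-1,-2,0],
    [-7,-2,-3,0],
    [-12,-3,-3,0],
    [-16,-4,-3,0],
    [-18,-4,-3,0]
  ]
}}

```text
t: 21.95
tool_pos: [0.3818, -0.0276, 0.3698]
orientation: [[0.999, -0.039, 0.017], [-0.039, -0.999, 0.004], [0.017, -0.005, -1.0]]
ft_force: [-0.3, -1.3, 0.0]
finger_gap: 0.0342
```

Run:
```python
from fit2 import *
s=read_state(); print(s["t"],np.array(s["tool_pos"]),np.array(s["ft_force"]))
g=grab_frame("scene"); cv2.imwrite("pics/s27.png",cv2.resize(g["img"][150:345,200:460,::-1],(800,600),interpolation=cv2.INTER_CUBIC))
f=grab_frame("top"); cv2.imwrite("pics/t27.png",cv2.resize(f["img"][190:290,250:430,::-1],(800,444),interpolation=cv2.INTER_CUBIC))
for n,q in (("scene",g),("top",f)):
    for o in ("toe","handle","tin"): print(n,o,[(np.array(r["point"]),round(r["confidence"],2)) for r in nets.spot_point(o,q)[:1]])
```

```text
21.95 [ 0.3818 -0.0276  0.3698] [-0.2971 -1.2942  0.0453]
scene toe [(array([0.5701, 0.0597, 0.1131]), 0.56)]
scene handle [(array([ 0.5667, -0.077 ,  0.2172]), 0.69)]
scene tin [(array([0.5672, 0.0328, 0.1692]), 0.68)]
top toe [(array([0.5711, 0.0552, 0.1214]), 0.6)]
top handle [(array([ 0.5615, -0.0766,  0.22  ]), 0.59)]
top tin [(array([0.5711, 0.0336, 0.1713]), 0.76)]
```

View pics/s27.png

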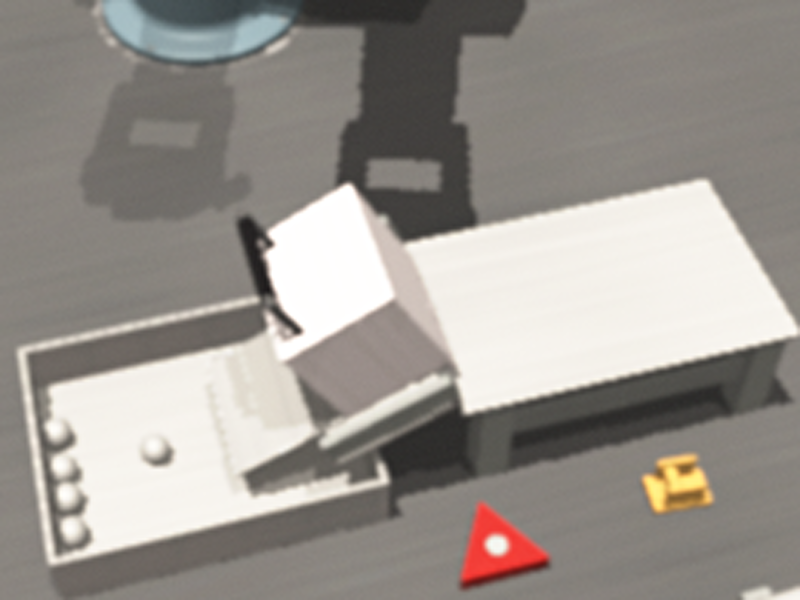

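View pics/t27.png

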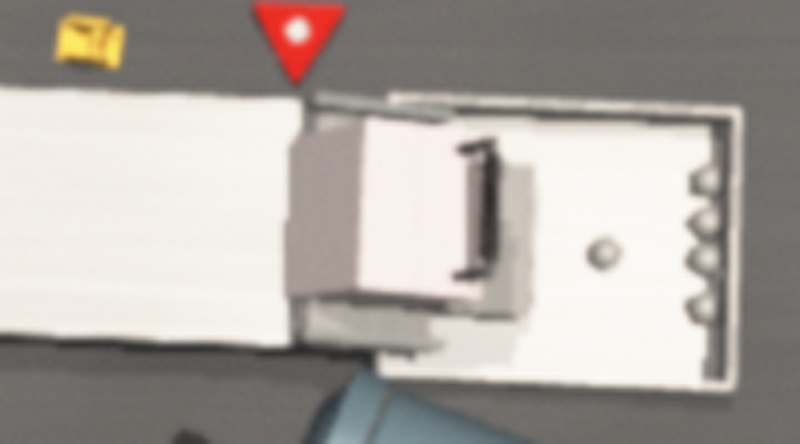

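Run:
```python
from fit2 import *
import ov
g=grab_frame("scene")
uv=np.array([(284,361),(396,296),(350,184),(336,420)])/(800/260)+[200,150]
pts=[(-50,55,90),(-50,55,0),(-50,-55,0),(50,55,90)]
import fit2 as F
h0=np.array(json.load(open("h0.json"))); hm=h0+ex*(123.5+152)/1e3+np.array([0,0,(216-170)/1e3])
F.cur=lambda: (None,None,hm)
p=F.fit2([(g,pts,uv)],115,wh=.05)
hh=h0+ex*(119.8+152)/1e3+np.array([0,0,(218.8-170)/1e3])
ov.draw("scene",115,"pics/o27.png",(240,150,440,300),hand=hh)
ov.draw("top",115,"pics/o27t.png",(260,190,440,290),hand=hh)
```

```text
handle [121.2452 218.1365   0.3078] theta 112.72121843290176 yaw 0.026238984963055333 | cmd [123.5 216. ] | edge in tin [47.1961 -3.1585] res [-0.9 -1.1  0.3  0.4 -0.1  0.7  0.7  0.1  0.8 -0.1  0.1  0.1]
```

View pics/o27.png

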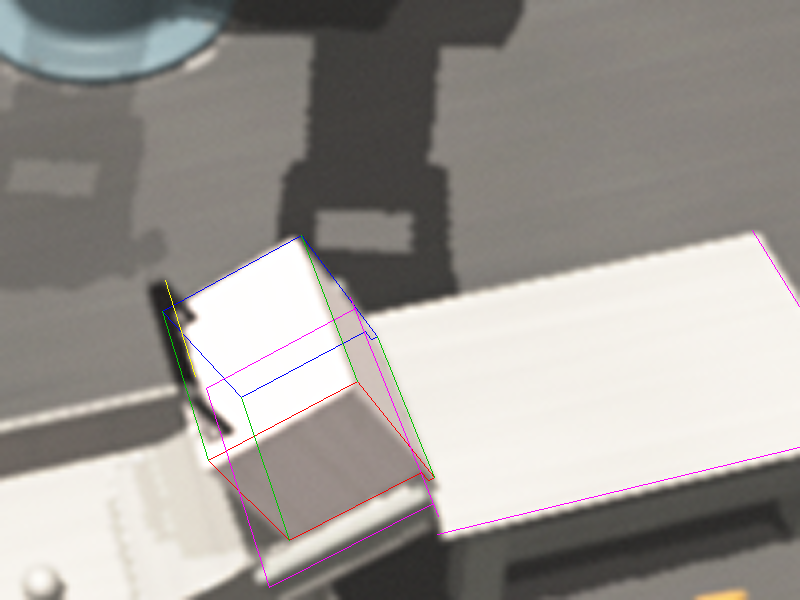

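View pics/o27t.png

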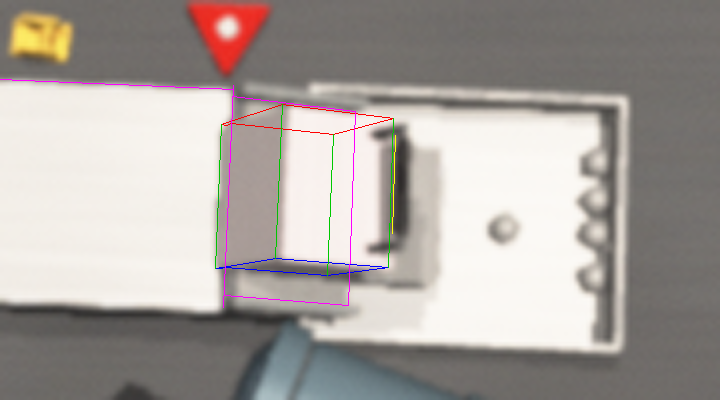

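Run:
```python
from h import *
g=grab_frame("scene")
for i in range(1,6):
    print([(np.array(r["point"]),round(r["confidence"],2)) for r in nets.spot_point(f"ball{i}_center",g)[:6]]) if i==1 else None
print([(np.array(r["point"]),round(r["confidence"],2)) for r in nets.spot_point("bolt",g)[:1]])
print(read_state()["t"]); print(bot.job_done())
```

```text
[(array([ 0.5194, -0.2352,  0.0161]), 0.64)]
[(array([ 0.5682, -0.0732,  0.2176]), 0.73)]
22.65
the job is handed in; nothing more can be done
None
```

I handed the job in at about 22.7 s of the 59 s allowed. The tin is lying on its side on the chute with its lid hanging open. All five balls are in the pan. No verdict came back.

**How it went**
- **Grasp:** My first close shut on air, because the fingertips stood about 24 mm higher than the reported tool position suggested. I went 24 mm lower and gripped the roller.
- **Sliding:** Dragging the tin took about 5 to 6 N. I felt the bar at about 12 N in total and stopped there.
- **Tipping:** Partway up, at roughly 50 to 60°, the tin swung in the grip and its toe slid back about 35 to 40 mm from the bar. It stayed held and did not drop. I brought it forward again, set the wall back on the bar's edge with the toe behind it, and lowered it. The forces I read stayed under about 10 N. The lid opened at about 99° and the balls rolled out.
- **Release:** I let go with almost no load, and the tin did not visibly move. Then I took the gripper straight up and clear.

**Last checks**
- The pictures show all five balls in the pan and the lid open. The magnet and the latch look untouched.
- The tin rests at roughly 113 to 117°, with the toe edge about 8 to 10 mm behind the bar's face, which is where a hooked foot should be.

**Checks that disagreed or failed**
- The handle read 3 to 7 mm further forward than my model of a hooked tin. The last image fit put the bar's edge about 3 mm outside the tin model on each axis, so the hook rests mainly on the pictures.
- The network found only one of the five balls; I counted the rest by eye.
- Its "bolt" reading landed on the tin's handle, and the arm hid the bolt in the top view, so I did not confirm the bolt is undisturbed.

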